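Load the card rack from the board carousel

ROBOT

A 6-joint arm with a two-finger parallel gripper is mounted at the origin on the work surface. World frame = base frame: x ahead of the robot, y to its left, z up, the work surface at z = 0. Lengths are in m, angles in rad, forces in N, time in s.
With the tool pointing down it reaches from about 0.3 to 0.95 m from the base axis. Payload 3.1 kg.
Tool frame: the origin (TCP) lies at the very end of the fingers, on their centre line; the grasp point (between the pads) lies 19 mm behind it; z points along the fingers, y is the line along which they close (so a half turn about z gives the same grasp; the last joint's range is limited). The gripper opens to 85 mm and grips with 20 to 120 N. Pads are 22 mm wide; open, the fingers measure 114 mm over their backs; the gripper's body (76 mm by 85 mm) begins 54 mm behind the grasp point. The pads swing forward as they close: fully open they stand 13 mm farther back than shut.
Start: joints at [-1.358, 0.308, 1.634, -0, 1.2, -0.07], TCP at [0.174, -0.6, 0.231] pointing down, gripper open.
Joint ranges: [-3.06, 3.06], [-0.79, 1.96], [0.05, 2.63], [-1.19, 4.34], [0.05, 2.64], [-2.94, 2.94]. Speed limits (rad/s): [2.79, 2.79, 3.14, 3.14, 3.14, 3.14].

INTERFACE

Orientations are given as [roll, pitch, yaw] about the fixed x, y, z axes, in that order (R = Rz(yaw) Ry(pitch) Rx(roll)).
In Python, from cell import ctrl, optics, order gives the robot as it stands. The module is installed in compiled form; this text tells all that it offers.
- The arm moves only by the shell command python3 -m creep 'ROWS' [OPENING] [FORCE]. ROWS is a JSON object of lists of equal length, an entry for each row: "offset": the shift along the tool's x, y, z scaled (see below), a list of three; "yaw": the turn about the tool's z scaled (see below). In form: {"offset": [[tx, ty, tz], ...], "yaw": [yaw, ...]}. A call has 1 to 12 rows; each row shifts and turns the commanded pose from where the row before left it, along the tool's axes as they then stand; what a row does not reach is not made up. The controller multiplies each number of a shift by 0.02 m and each number of a turn by 0.12 rad. A row lasts 1/10 s, in which the tool goes at most 50 mm and 8.59 degrees, less where a joint would pass 70% of its speed; a pose out of reach is approached as far as the arm can. A call with a number of a shift or a turn outside -1 to 1 is refused whole. A call with a gripper value outside its range is refused whole. OPENING is the opening, from 0 (shut) to 1 (fully open), set as the call begins (- or left out, the last holds). The fingers move at their own pace and stop on an object; FORCE is the grip in N (left out, the last holds). Time passes only in rows, so rows that do not move let the fingers close. It gives the time, the measured TCP pose, the force, the opening and the grip force at its end, in the units of the state.
- ctrl.get_state(): the state, without advancing time (a new reading comes with each control period).
- optics.capture(name): name is "scene" or "side" or "wrist"; returns a dict with "img" (384x512x3 uint8, blue, green, red), "range_z" (384x512 float32, m along the optical axis (not along the pixel's ray), 0 where there is no reading), "fx", "fy", "cx", "cy" (pixels), "cam_to_world" (4x4, takes a point from camera to world coordinates); the wrist camera has in their place "T_tool_cam" (4x4, takes a point from camera to tool coordinates, whose origin is the TCP and whose axes are the flange's). Camera axes: x right, y down, z forward; pixel columns grow to the right and rows downward; lengths in m; the calibration is good to about 2 mm. A picture is of the moment at which its call begins: read the wrist's pose just before it.
- order.close_job(): hands the job in; it is judged then, once.
The state is a dict: "t": time; "joints": joint angles; "joint_vel": joint speeds; "joint_efforts": joint torques, N m; "eef_pos": TCP position; "tcp_rot": TCP orientation; "contact_force": force on the tool from outside, world axes, zero at the start; "wrist_torque": the same for the moment, N m; "opening": finger opening in m; "grip_force": force on a finger pad.
Only numpy, scipy, OpenCV 4.12 (cv2) and the standard library are available. Lean on these libraries where they do the work, as an engineer would, in place of code of your own. Each camera call takes 0.05 s, during which the arm holds its last target. There are 200 camera calls.

TASK

Turn the carousel by its pegs to bring each full-width circuit board in turn to the gap in the retaining rail, lift it out and slide it fully home into a free slot of the card rack; leave the half-width boards standing in the carousel. When all the full-width boards are home, lay the retaining bar across them with its ends down in the forks of the rack, centred end to end, and leave the mouse, jar and screwdriver alone.

Things in the scene. Friction and masses are not known exactly. Their poses are not given: they have to be found in the camera images.
- stand: Fixed stand of the carousel; origin on the bench at the turning axis, z up. A round steel retaining rail (8 mm thick) runs over the boards on a circle of radius 130 mm, its centre 133 mm above the bench. Three thin posts, 137 mm high, hold it at radius 200 mm, at the back (+x) and 108 degrees to either side of the stand's -x direction.
- gap (a point): Middle of the gap in the rail, on the stand's -x side, towards the robot, 133 mm above the bench. The gap reaches 60 degrees round the axis to either side of it; only here can a board be lifted out, elsewhere the rail is 9 mm above the boards' tops.
- disc: Turning disc of the carousel, radius 185 mm; origin on the turning axis, 16 mm above the bench, z up, top face 14 mm above the origin. Turns either way, more than a full turn, and stays where it is left (friction 0.25 N m). Upright steel handle pegs to grip or push, 14 mm in diameter, tops 125 mm above the bench, stand at 30, 90, .. 330 degrees from the disc's x axis, 165 mm from the turning axis.
- pocket (a point): Floor of the first pocket, on the disc's x axis, 130 mm from the turning axis, on the disc's top face; the other five follow every 60 degrees, half-way between the handle pegs. A board stands in it with its thickness radial and its width tangential, between black walls 22 mm high (2 to 3 mm clearance).
- board1_mid (a point): Upright circuit board, 8 thick x 90 wide x 90 high mm, 120 g, green with black parts and an aluminium band along the top 26 mm to pinch it by; lowest 6 mm only 4.5 mm thick; point: its centre (45 mm above its foot); x through its thickness, y along its width, z up. A full-width board that stands in a pocket of the carousel at the start; may be absent.
- board2_mid (a point): Upright circuit board, 8 thick x 90 wide x 90 high mm, 120 g, green with black parts and an aluminium band along the top 26 mm to pinch it by; lowest 6 mm only 4.5 mm thick; point: its centre (45 mm above its foot); x through its thickness, y along its width, z up. A full-width board that stands in a pocket of the carousel at the start; may be absent.
- board3_mid (a point): Upright circuit board, 8 thick x 90 wide x 90 high mm, 120 g, green with black parts and an aluminium band along the top 26 mm to pinch it by; lowest 6 mm only 4.5 mm thick; point: its centre (45 mm above its foot); x through its thickness, y along its width, z up. A full-width board that stands in a pocket of the carousel at the start; may be absent.
- board4_mid (a point): Upright circuit board, 8 thick x 90 wide x 90 high mm, 120 g, green with black parts and an aluminium band along the top 26 mm to pinch it by; lowest 6 mm only 4.5 mm thick; point: its centre (45 mm above its foot); x through its thickness, y along its width, z up. A full-width board that stands in a pocket of the carousel at the start; may be absent.
- half1_mid (a point): Upright circuit board, 8 thick x 60 wide x 90 high mm, 120 g, green with black parts and an aluminium band along the top 26 mm to pinch it by; lowest 6 mm only 4.5 mm thick; point: its centre (45 mm above its foot); x through its thickness, y along its width, z up. A half-width board that stands in a pocket of the carousel (it can slide up to about 17 mm along the pocket); it belongs there.
- half2_mid (a point): Upright circuit board, 8 thick x 60 wide x 90 high mm, 120 g, green with black parts and an aluminium band along the top 26 mm to pinch it by; lowest 6 mm only 4.5 mm thick; point: its centre (45 mm above its foot); x through its thickness, y along its width, z up. A half-width board that stands in a pocket of the carousel (it can slide up to about 17 mm along the pocket); it belongs there.
- rack: Fixed card rack, base 140 x 200 mm; origin on the bench under its centre, z up. Four slots side by side along its y axis, 38 mm apart, take full-width boards from above. Black guides hold only the boards' side edges, from 12 mm (slot floor) to 57 mm above the bench. At each end (y = -93 and +93 mm) a post with a fork. A home board's top is 102 mm above the bench.
- fork1 (a point): Middle of the fork floor on the end post on the rack's -y side (the other end has the same), 106 mm above the bench. Post 64 mm wide (rack x) and 14 mm thick (rack y); the fork's two prongs are 52 mm apart along rack x and rise to 124 mm above the bench.
- slot1 (a point): The first slot of the rack (counted along rack y): where the centre of a fully home board lies. Axes as the rack's. A board stands here with its thickness along rack y and width along rack x. Slot 12 mm wide, 94 mm long.
- slot2 (a point): The second slot of the rack (counted along rack y): where the centre of a fully home board lies. Axes as the rack's. A board stands here with its thickness along rack y and width along rack x. Slot 12 mm wide, 94 mm long.
- slot3 (a point): The third slot of the rack (counted along rack y): where the centre of a fully home board lies. Axes as the rack's. A board stands here with its thickness along rack y and width along rack x. Slot 12 mm wide, 94 mm long.
- slot4 (a point): The fourth slot of the rack (counted along rack y): where the centre of a fully home board lies. Axes as the rack's. A board stands here with its thickness along rack y and width along rack x. Slot 12 mm wide, 94 mm long.
- bar_mid (a point): Retaining bar, loose on the bench: aluminium, 44 wide (x) x 200 long (y) x 14 high mm, 200 g, with a black grip block 20 (x) x 50 (y) x 46 high mm on the middle of its top. Point: its centre, half-way up the whole 60 mm height; y along its length, z up. In place it lies along rack y over the boards, an end in each fork, underside on the fork floors.
- mouse_mid (a point): Grey computer mouse, 110 x 60 x 32 mm, a bystander; the point is about its middle.
- jar_mid (a point): White jar, 60 mm in diameter, 70 mm high, a bystander; the point is half-way up.
- driver_grip (a point): Screwdriver, 190 mm long, lying on the bench, a bystander; the point is on its handle.
Not all that is in view belongs to the job. What is shaped like the part that bears board1_mid but red is not meant.

How it is judged:
By the outcome, as a careful person would: the job done as asked, in the order asked, and still so for the second after the job is handed in, with the robot touching nothing.
Of board1, board2, board3, board4 only 3 to 4 are there at a start; the rules pass over those that are not, and their reading is None.
At some moment in a run one of bar may be knocked a few centimetres aside while the robot is not near it.
It also fails if it takes over 210 s, if anything falls off the work surface, if the arm or the gripper's body presses on something with over 40 N, if the wrist force passes 120 N, or if a joint passes its speed limit or range.

## Working session

There is one attempt and no reset: what is moved stays moved. The work goes in short steps, Python scripts to look and compute and a shell command to move; the robot and the scene stay as the last step left them, time stands still between calls to the robot, and variables do not carry over. Pictures are saved under pics/ and viewed, at most 14 in all, crops included, and the job is handed in when it is done.

```bash
mkdir -p pics; cat > h.py <<'E'
import numpy as np, cv2
from cell import ctrl, optics, order
from scipy.spatial.transform import Rotation as R
def cap(n):
    s=ctrl.get_state(); c=optics.capture(n)
    if n=="wrist":
        T=np.eye(4);T[:3,3]=s["eef_pos"];
        T[:3,:3]=R.from_euler("xyz",s["tcp_rot"]).as_matrix() if len(s["tcp_rot"])==3 else R.from_quat(s["tcp_rot"]).as_matrix()
        c["M"]=T@np.array(c["T_tool_cam"])
    else: c["M"]=np.array(c["cam_to_world"])
    return c
def cloud(c):
    z=c["range_z"];v,u=np.indices(z.shape)
    P=np.stack([(u-c["cx"])/c["fx"]*z,(v-c["cy"])/c["fy"]*z,z],-1)
    W=P@c["M"][:3,:3].T+c["M"][:3,3]; W[z==0]=np.nan
    return W
E
python3 - <<'E'
from h import *
s=ctrl.get_state();print({k:np.round(v,3) for k,v in s.items()})
a=[]
for n in("scene","side"):
    c=cap(n);cv2.imwrite(f"pics/{n}0.png",cv2.resize(c["img"],(768,576),interpolation=cv2.INTER_CUBIC));np.savez(f"{n}0.npz",img=c["img"],W=cloud(c),M=c["M"])
    print(n,c["fx"],np.round(c["M"],3).tolist())
E
```

```text
{'t': np.float64(0.0), 'joints': array([-1.358,  0.309,  1.635,  0.   ,  1.2  , -0.07 ]), 'joint_vel': array([ 0.001, -0.002,  0.   ,  0.   , -0.001,  0.001]), 'joint_efforts': array([ 1.0000e-03, -4.1525e+01, -2.7666e+01, -0.0000e+00,  1.0000e-02,
       -0.0000e+00]), 'eef_pos': array([ 0.174, -0.599,  0.23 ]), 'tcp_rot': array([-3.139, -0.   ,  0.283]), 'contact_force': array([ 0.409, -0.804,  0.155]), 'wrist_torque': array([ 0.022,  0.02 , -0.032]), 'grip_force': np.float64(0.0), 'opening': np.float64(0.085)}
scene 442.47506354058 [[-0.477, 0.708, -0.521, 1.3], [0.879, 0.381, -0.286, 0.398], [-0.004, -0.595, -0.804, 1.167], [0.0, 0.0, 0.0, 1.0]]
side 462.7892318335318 [[0.74, -0.508, 0.44, 0.002], [-0.672, -0.552, 0.494, -0.656], [-0.008, -0.661, -0.75, 1.131], [0.0, 0.0, 0.0, 1.0]]
```

View pics/scene0.png

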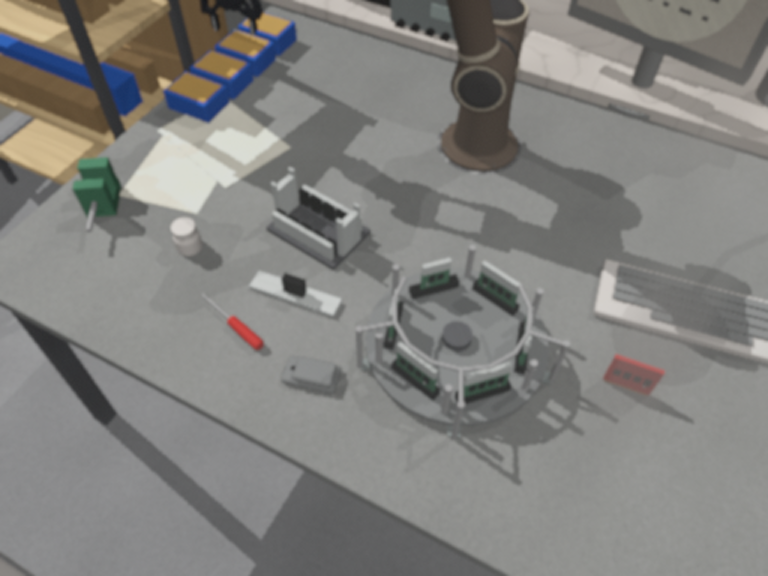

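View pics/side0.png

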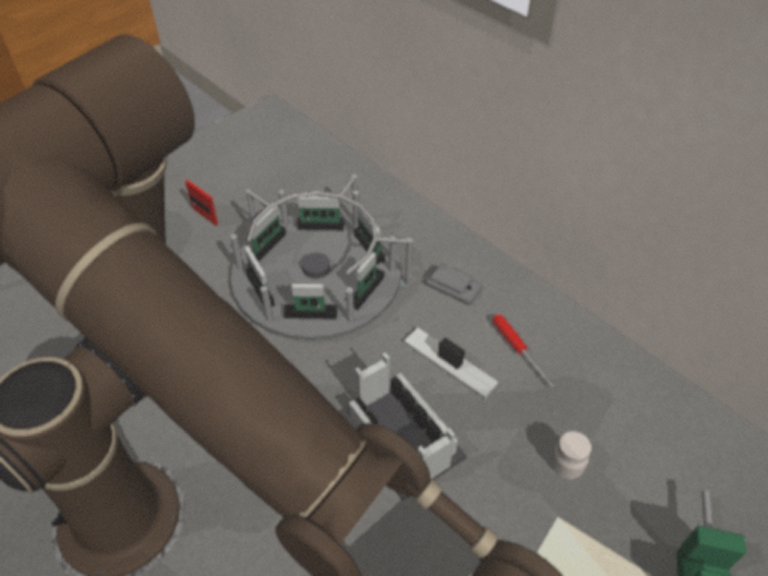

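The scene view shows the carousel at about (457,335) with six boards, the rack at (318,222), the bar at (295,293) and the mouse, driver and jar beyond them. Next I'll make a top-down height map from both clouds.

```bash
python3 - <<'E'
from h import *
A=np.load("scene0.npz");B=np.load("side0.npz")
def pts(D,x0,x1,y0,y1,z0,z1):
    W=D["W"].reshape(-1,3);m=(W[:,0]>x0)&(W[:,0]<x1)&(W[:,1]>y0)&(W[:,1]<y1)&(W[:,2]>z0)&(W[:,2]<z1);return W[m],D["img"].reshape(-1,3)[m]
# topdown: x up (0.2..0.95), y left (-0.5..0.5); 
x0,y0,s=0.2,-0.55,0.00133
out=np.full((580,800,3),60,np.uint8)
for D in(A,B):
    P,C=pts(D,.2,.95,-.55,.5,-.02,.2)
    o=np.argsort(P[:,2]);P=P[o]
    c=cv2.applyColorMap(np.clip(P[:,2]/.15*255,0,255).astype(np.uint8),cv2.COLORMAP_JET)[:,0]
    for p,k in zip(P,c):
        r=int(579-(p[0]-x0)/s);q=int(799-(p[1]-y0)/s)
        if 0<=r<580 and 0<=q<800: cv2.circle(out,(q,r),1,k.tolist(),-1)
cv2.imwrite("pics/top.png",out)
for D in(A,B):
    W=D["W"]; W=W[::2,::2].reshape(-1,3);print(np.nanmedian(W[abs(W[:,2])<.02][:,2]))
E
```

```text
-0.0013053102819314821
0.0005011644832773055
```

View pics/top.png

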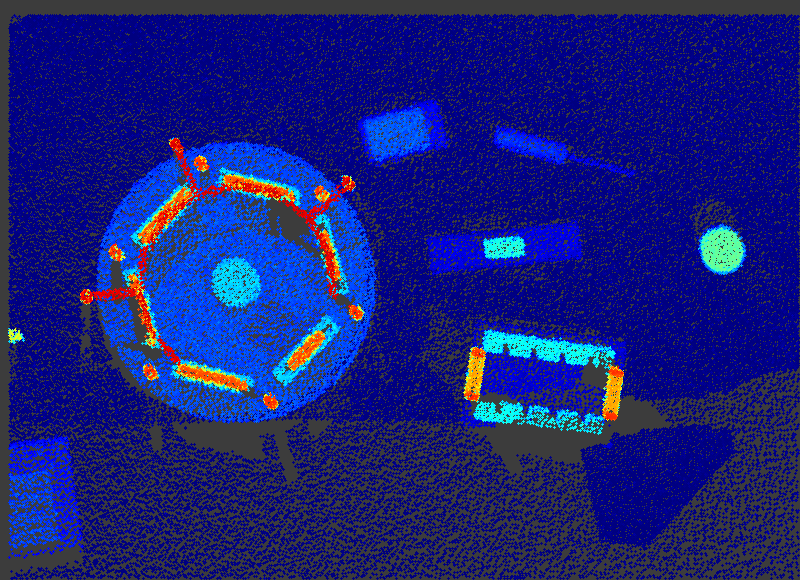

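```bash
cat > fit.py <<'E'
from h import *
from scipy.optimize import least_squares
A=np.load("scene0.npz");B=np.load("side0.npz")
for nm,D in(("scene",A),("side",B)):
    P=D["W"].reshape(-1,3);P=P[~np.isnan(P[:,0])]
    C0=np.array([.595,.199]);
    for it in range(3):
        d=P[:,:2]-C0;r=np.hypot(*d.T)
        m=(abs(r-.13)<.014)&(P[:,2]>.127)&(P[:,2]<.142)
        ro=least_squares(lambda q:np.hypot(P[m,0]-q[0],P[m,1]-q[1])-.13,C0,loss="soft_l1",f_scale=.003);C0=ro.x
    print(nm,"rail",C0.round(4),m.sum(),np.median(P[m,2]).round(4))
    hub=P[(r<.05)&(P[:,2]>.04)];print(" hub",((hub[:,:2].min(0)+hub[:,:2].max(0))/2).round(4))
    d=P[:,:2]-C0;r=np.hypot(*d.T);th=np.degrees(np.arctan2(d[:,1],d[:,0]))
    for a0 in range(-180,180,60):
        for lab,a,rr,zl,zh in(("peg",a0+16,.165,.115,.129),("brd",a0+46,.13,.09,.127)):
            dth=(th-a+180)%360-180
            m=(abs(r*np.radians(dth))<(.015 if lab=="peg" else .06))&(abs(r-rr)<(.012 if lab=='peg' else .014))&(P[:,2]>zl)&(P[:,2]<zh)
            if m.sum()<8: print(" ",lab,a,"none",m.sum());continue
            q=P[m]
            if lab=="peg":
                c=np.median(q,0)[:2]-C0;print("  peg",a,np.degrees(np.arctan2(c[1],c[0])).round(1),np.hypot(*c).round(4),len(q))
            else:
                t=np.array([-np.sin(np.radians(a)),np.cos(np.radians(a))]);u=(q[:,:2]-C0)@t;(cx,cy),(w,h),an=cv2.minAreaRect(q[:,:2].astype(np.float32)*1000);print("  brd",a,"len",np.round(np.percentile(u,[2,98])*1000),"rect",np.round([cx,cy,w,h,an],1),len(q))
    for nm2,a,b in(("posts",np.degrees(0),0),):
        m=(abs(r-.2)<.012)&(P[:,2]>.12);print("  posts",[ (np.degrees(np.arctan2(*(np.median(P[m&(abs((th-k+180)%360-180)<10)],0)[:2]-C0)[::-1])).round(1)) for k in(24,96,-48)])
    rk=P[(P[:,0]<.55)&(P[:,0]>.36)&(P[:,1]<-.08)&(P[:,1]>-.34)]
    g=rk[(rk[:,2]>.05)&(rk[:,2]<.13)];print("  rack rect",cv2.minAreaRect(g[:,:2].astype(np.float32)*1000))
    br=P[(P[:,0]>.58)&(P[:,0]<.68)&(P[:,1]<.03)&(P[:,1]>-.27)]
    print("  barplate",cv2.minAreaRect(br[(br[:,2]>.009)&(br[:,2]<.02)][:,:2].astype(np.float32)*1000),"grip",cv2.minAreaRect(br[(br[:,2]>.05)][:,:2].astype(np.float32)*1000),np.median(br[br[:,2]>.05][:,2]))
E
python3 fit.py
```

```text
scene rail [0.5946 0.1992] 545 0.1345
 hub [0.596 0.2  ]
  peg -164 -163.9 0.1618 19
  brd -134 len [-28.  31.] rect [505.1 106.4  13.8  62.4  46.5] 155
  peg -104 -102.8 0.1623 19
  brd -74 len [-26.  32.] rect [632.7  75.5  60.1   8.3  15.4] 36
  peg -44 -43.0 0.1657 26
  brd -14 len [-43.  46.] rect [721.7 168.4  92.9  11.7  76.8] 236
  peg 16 16.4 0.1675 26
  brd 46 len [-44.  42.] rect [685.5 293.6  12.3  90.8  46.1] 241
  peg 76 75.9 0.1651 25
  brd 106 len [-46.  43.] rect [559.9 324.7  91.4   9.2  16.1] 62
  peg 136 135.1 0.1632 23
  brd 166 len [-45.  43.] rect [471.2 230.1  92.4  18.2  77.7] 233
  posts [np.float64(23.3), np.float64(94.5), np.float64(-47.8)]
  rack rect ((461.1324462890625, -210.29736328125), (204.9698486328125, 118.021728515625), 81.60101318359375)
  barplate ((642.342529296875, -157.21087646484375), (47.661617279052734, 200.4298553466797), 6.159818649291992) grip ((642.8587646484375, -157.48101806640625), (20.838502883911133, 51.84479904174805), 4.833223342895508) 0.057508818025078456
side rail [0.5901 0.1966] 388 0.1361
 hub [0.5937 0.1982]
  peg -164 -1
[... 251 characters left out ...]
79.3] 105
  peg 16 16.9 0.1654 17
  brd 46 len [-43.  44.] rect [681.7 292.5  18.5  89.6  50.2] 232
  peg 76 75.2 0.1644 19
  brd 106 len [-46.  42.] rect [556.8 319.9  94.5  15.9  13.4] 164
  peg 136 135.7 0.1637 18
  brd 166 len [-47.  43.] rect [465.2 230.   94.8  11.5  76.1] 129
  posts [np.float64(23.0), np.float64(95.2), np.float64(-48.6)]
  rack rect ((460.020263671875, -211.22427368164062), (204.1409454345703, 114.97799682617188), 83.69355010986328)
  barplate ((642.3134765625, -117.3565673828125), (68.38363647460938, 282.6257019042969), 7.362022876739502) grip ((639.3038940429688, -158.39889526367188), (22.979631423950195, 50.291465759277344), 4.314999103546143) 0.059564518424933155
```

```bash
cat > plan.py <<'E'
import sys
from h import *
s=ctrl.get_state();p=np.array(s["eef_pos"]);y=s["tcp_rot"][2]
def go(x,yy,z,deg,p=p,y=y):
    """prints units if translating at the current yaw, and at the target yaw"""
    d=np.array([x,yy,z])-p; t=np.radians(deg);dy=(t-y+np.pi)%(2*np.pi)-np.pi
    for n,a in(("cur",y),("tgt",t)):
        X=np.array([np.cos(a),np.sin(a),0]);Y=np.array([np.sin(a),-np.cos(a),0])
        print(n,np.round([d@X/.02,d@Y/.02,-d[2]/.02],2))
    print("yaw units",round(-dy/.12,2),"| now",p.round(4),round(np.degrees(y),2),"rot",np.round(s["tcp_rot"],3),"F",np.round(s["contact_force"],1),"open",round(s["opening"],4),"grip",round(s["grip_force"],1),"t",round(s["t"],1))
if __name__=="__main__": go(*map(float,sys.argv[1:5]))
E
r='[0.68,-0.99,0]'
python3 -m creep '{"offset":[[0.68,-0.99,0],[0.68,-0.99,0],[0.68,-0.99,0],[0.68,-0.99,0],[0.68,-0.99,0],[0.68,-0.99,0],[0.68,-0.99,0],[0.68,-0.99,0],[0.68,-0.99,0],[0.68,-0.99,0],[0.68,-0.99,0],[0.68,-0.99,0]],"yaw":[0,0,0,0,0,0,0,0,0,0,0,0]}'
python3 -m creep '{"offset":[[0.68,-0.99,0],[0.68,-0.99,0],[0.68,-0.99,0],[0.68,-0.99,0],[0.68,-0.99,0],[0.68,-0.99,0],[0.68,-0.99,0],[0.68,-0.99,0],[0.68,-0.99,0],[0.68,-0.99,0],[0.68,-0.99,0],[0.68,-0.99,0]],"yaw":[0,0,0,0,0,0,0,0,0,0,0,0]}'
python3 -m creep '{"offset":[[0.68,-0.99,0],[0.68,-0.99,0],[0.68,-0.99,0],[0.68,-0.99,0],[0.68,-0.99,0],[0.68,-0.99,0],[0.68,-0.99,0],[0.68,-0.99,0],[0.68,-0.99,0],[0.68,-0.99,0],[0.68,-0.99,0],[0.68,-0.99,0]],"yaw":[0,0,0,0,0,0,0,0,0,0,0,0]}'
python3 -m creep '{"offset":[[0,0,0],[0,0,0],[0,0,0],[0,0,0],[0,0,0],[0,0,0],[0,0,0],[0,0,0],[0,0,0]],"yaw":[-1,-1,-1,-1,-1,-1,-1,-1,-1]}'
python3 -m creep '{"offset":[[0,0,0],[0,0,0],[0,0,0],[0,0,0],[0,0,0],[0,0,0],[0,0,0],[0,0,0],[0,0,0]],"yaw":[-1,-1,-1,-1,-1,-1,-1,-1,-0.4]}'
python3 plan.py .474 .313 .15 136
python3 - <<'E'
from h import *
c=cap("wrist");W=cloud(c);np.savez("w1.npz",img=c["img"],W=W);cv2.imwrite("pics/w1.png",c["img"]);print(c["T_tool_cam"].round(3).tolist() if hasattr(c["T_tool_cam"],"round") else c["T_tool_cam"])
E
```

```text
t: 1.3
eef_pos: [0.2648, -0.3252, 0.2309]
tcp_rot: [-3.141, 0.0, 0.283]
contact_force: [0.2, -0.9, -0.5]
opening: 0.0857
grip_force: 0.0
t: 2.5
eef_pos: [0.355, -0.0517, 0.231]
tcp_rot: [-3.141, 0.0, 0.283]
contact_force: [0.1, -0.1, -0.0]
opening: 0.0855
grip_force: 0.0
t: 3.7
eef_pos: [0.4454, 0.2218, 0.2307]
tcp_rot: [3.141, 0.001, 0.283]
contact_force: [0.5, 0.0, 0.9]
opening: 0.0855
grip_force: 0.0
t: 4.6
eef_pos: [0.4452, 0.2208, 0.2308]
tcp_rot: [-3.141, 0.001, 1.368]
contact_force: [-0.1, -0.7, 0.4]
opening: 0.0853
grip_force: 0.0
t: 5.5
eef_pos: [0.4452, 0.2208, 0.2308]
tcp_rot: [-3.141, -0.0, 2.374]
contact_force: [0.4, 0.4, 0.7]
opening: 0.0856
grip_force: 0.0
cur [2.17 4.32 4.04]
tgt [2.17 4.32 4.04]
yaw units 0.0 | now [0.4452 0.2208 0.2308] 136.02 rot [-3.141 -0.     2.374] F [0.4 0.4 0.7] open 0.0856 grip 0.0 t 5.5
[[-0.0, -0.951, -0.309, 0.079], [1.0, -0.001, 0.001, -0.001], [-0.001, -0.309, 0.951, -0.142], [0.0, 0.0, 0.0, 1.0]]
```

View pics/w1.png

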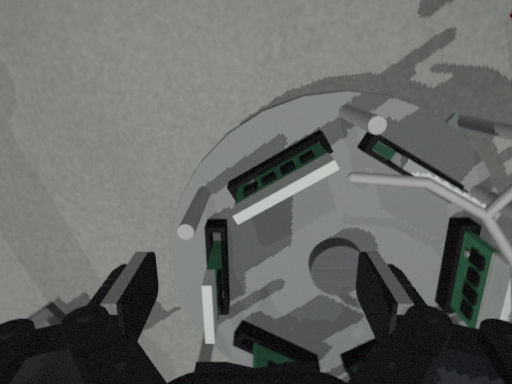

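The wrist view shows pegs at (377,125) and (186,232), the full board at (287,192), a half board at (208,300) and the rail end at (355,178). I'll measure them from the depth.

```bash
python3 - <<'E'
from h import *
D=np.load("w1.npz");W=D["W"]
for n,u,v in(("peg",377,125),("peg",186,232),("bandL",240,217),("bandM",287,192),("bandR",333,167),("half",208,312),("rail",357,178),("hub",345,262)):
    q=W[v-3:v+4,u-3:u+4].reshape(-1,3);print(n,np.nanmedian(q,0).round(4))
P=W.reshape(-1,3);P=P[~np.isnan(P[:,0])]
for x,y in((.474,.313),(.434,.153)):
    m=(np.hypot(P[:,0]-x,P[:,1]-y)<.015)&(P[:,2]>.12)&(P[:,2]<.129);print("pegtop",m.sum(),P[m].mean(0).round(4) if m.any() else 0)
m=(abs(P[:,0]-.468)<.04)&(abs(P[:,1]-.23)<.06)&(P[:,2]>.113)&(P[:,2]<.125);print(cv2.minAreaRect(P[m][:,:2].astype(np.float32)*1000),m.sum())
m=(P[:,2]>.02)&(P[:,2]<.036)
from scipy.spatial import ConvexHull
d=P[m][:,:2];h=d[ConvexHull(d).vertices];print("floor pts r",np.hypot(*(h-[.593,.198]).T).round(3)[::6])
E
```

```text
peg [0.4724 0.3132 0.1248]
peg [0.4342 0.1534 0.1248]
bandL [0.4562 0.1911 0.1199]
bandM [0.4664 0.2322 0.1202]
bandR [0.4757 0.2706 0.1202]
half [0.5003 0.1079 0.1198]
rail [0.4883 0.2779 0.1368]
hub [0.5882 0.2116 0.0503]
pegtop 326 [0.4721 0.3126 0.1246]
pegtop 255 [0.4332 0.1537 0.1243]
((465.6432800292969, 229.6412811279297), (90.56868743896484, 9.217644691467285), 76.18290710449219) 1517
floor pts r [0.186 0.183 0.186 0.186 0.186]
```

```bash

python3 -m creep '{"offset":[[0.444,0.847,0],[0.444,0.847,0],[0.444,0.847,0],[0.444,0.847,0],[0.444,0.847,0],[0,0,0.97],[0,0,0.97],[0,0,0.97],[0,0,0.97],[0,0,0.97],[0,0,0.97],[0,0,0.97]],"yaw":[0,0,0,0,0,0,0,0,0,0,0,0]}' 0.6
python3 -m creep '{"offset":[[0,0,0],[0,0,0],[0,0,0],[0,0,0],[0,0,0],[0,0,0],[0,0,0],[0,0,0]],"yaw":[0,0,0,0,0,0,0,0]}' 0 40
python3 -m creep '{"offset":[[-0.06,-0.99,0],[-0.06,-0.99,0],[-0.06,-0.99,0],[-0.06,-0.99,0],[-0.06,-0.99,0],[-0.01,-0.41,0],[0,0,0],[0,0,0]],"yaw":[-1,-1,-1,-1,-1,-0.41,0,0]}'
python3 -m creep '{"offset":[[0,0,0],[0,0,0],[0,0,0],[0,0,0],[0,0,-1],[0,0,-1],[0,0,-1],[0,0,-1],[0,0,-1],[0,0,-1]],"yaw":[0,0,0,0,0,0,0,0,0,0]}' 0.6
python3 - <<'E'
from h import *
c=cap("wrist");W=cloud(c);np.savez("w2.npz",img=c["img"],W=W);cv2.imwrite("pics/w2.png",c["img"])
P=W.reshape(-1,3);P=P[~np.isnan(P[:,0])]
m=(P[:,2]>.113)&(P[:,2]<.1225)&(np.hypot(P[:,0]-.473,P[:,1]-.147)<.055);print(cv2.minAreaRect(P[m][:,:2].astype(np.float32)*1000),m.sum())
E
python3 plan.py .473 .147 .15 113.5
```

```text
t: 6.75
eef_pos: [0.473, 0.3144, 0.0944]
tcp_rot: [3.141, -0.0, 2.371]
contact_force: [-0.1, 0.0, -0.5]
opening: 0.0512
grip_force: 0.0
t: 7.55
eef_pos: [0.4731, 0.3133, 0.0962]
tcp_rot: [3.14, -0.0, 2.37]
contact_force: [-1.7, 3.8, 0.5]
opening: 0.0126
grip_force: 39.6
t: 8.35
eef_pos: [0.4284, 0.217, 0.0962]
tcp_rot: [-3.141, 0.002, 3.019]
contact_force: [0.6, -0.7, 2.3]
opening: 0.0123
grip_force: 42.4
t: 9.35
eef_pos: [0.4269, 0.2174, 0.2161]
tcp_rot: [-3.141, -0.0, 3.02]
contact_force: [-0.1, -0.5, 0.3]
opening: 0.0513
grip_force: 0.0
((474.2070617675781, 147.2645721435547), (9.311030387878418, 90.95523071289062), 23.511138916015625) 933
cur [-2.6  -3.28  3.49]
tgt [-4.15  0.58  3.49]
yaw units 8.66 | now [0.4293 0.2184 0.2197] 173.04 rot [3.139 0.005 3.02 ] F [1.5 0.7 1.9] open 0.0513 grip 0.0 t 9.4
```

```bash

python3 -m creep '{"offset":[[0,0,0],[0,0,0],[0,0,0],[0,0,0],[0,0,0],[0,0,0],[0,0,0],[0,0,0],[0,0,0]],"yaw":[0.96,0.96,0.96,0.96,0.96,0.96,0.96,0.96,0.96]}' 0.6
python3 -m creep '{"offset":[[-0.83,0.12,0],[-0.83,0.12,0],[-0.83,0.12,0],[-0.83,0.12,0],[-0.83,0.12,0],[0,0,0],[0,0,0]],"yaw":[0,0,0,0,0,0,0]}' 
python3 plan.py .4742 .1473 .088 113.5
```

```text
t: 10.3
eef_pos: [0.4268, 0.2174, 0.2146]
tcp_rot: [-3.14, -0.0, 1.979]
contact_force: [0.5, 1.1, 0.0]
opening: 0.0515
grip_force: 0.0
t: 11.0
eef_pos: [0.4711, 0.1463, 0.2148]
tcp_rot: [-3.141, -0.001, 1.982]
contact_force: [-0.9, 0.3, -0.4]
opening: 0.0512
grip_force: 0.0
cur [-0.02  0.16  6.34]
tgt [-0.01  0.16  6.34]
yaw units 0.01 | now [0.4711 0.1463 0.2148] 113.57 rot [-3.141e+00 -1.000e-03  1.982e+00] F [-0.9  0.3 -0.4] open 0.0512 grip 0.0 t 11.0
```

```bash

python3 -m creep '{"offset":[[0,0.09,0.9],[0,0,0.9],[0,0,0.9],[0,0,0.9],[0,0,0.9],[0,0,0.9],[0,0,0.94],[0,0,0]],"yaw":[0,0,0,0,0,0,0,0]}' 
python3 -m creep '{"offset":[[0,0,0],[0,0,0],[0,0,0],[0,0,0],[0,0,0],[0,0,0],[0,0,0],[0,0,0]],"yaw":[0,0,0,0,0,0,0,0]}' 0 60
python3 -m creep '{"offset":[[0,0,-0.6],[0,0,-0.9],[0,0,-1],[0,0,-1],[0,0,-1],[0,0,-1],[0,0,-1],[0,0,-1],[0,0,0],[0,0,0],[0,0,0]],"yaw":[0,0,0,0,0,0,0,0,0,0,0]}' 
python3 - <<'E'
from h import *
c=cap("wrist");W=cloud(c);np.savez("w3.npz",img=c["img"],W=W);cv2.imwrite("pics/w3.png",c["img"])
c=cap("scene");W=cloud(c);np.savez("s3.npz",img=c["img"],W=W)
P=W.reshape(-1,3);P=P[~np.isnan(P[:,0])]
g=P[(P[:,0]<.55)&(P[:,0]>.36)&(P[:,1]<-.08)&(P[:,1]>-.34)&(P[:,2]>.1)&(P[:,2]<.13)]
for k in(-1,1):
    q=g[(g[:,1]+.212)*k>0];print("post",len(q),cv2.minAreaRect(q[:,:2].astype(np.float32)*1000),np.median(q,0).round(4))
E
python3 plan.py .461 -.21 .25 173.5
```

```text
t: 11.8
eef_pos: [0.4699, 0.1471, 0.086]
tcp_rot: [-3.135, -0.002, 1.984]
contact_force: [-0.2, 0.3, -1.4]
opening: 0.0515
grip_force: 0.0
t: 12.6
eef_pos: [0.4738, 0.1471, 0.09]
tcp_rot: [3.14, -0.0, 1.983]
contact_force: [-1.5, -0.0, 5.8]
opening: 0.0066
grip_force: 59.1
t: 13.7
eef_pos: [0.4721, 0.1465, 0.2373]
tcp_rot: [-3.139, -0.0, 1.983]
contact_force: [0.3, -0.9, -2.1]
opening: 0.007
grip_force: 58.6
post 98 ((447.4250793457031, -301.6044921875), (21.15603256225586, 67.14855194091797), 81.5849380493164) [ 0.4457 -0.3014  0.1062]
post 105 ((474.9431457519531, -118.26158142089844), (17.309162139892578, 67.43995666503906), 82.35096740722656) [ 0.4703 -0.1171  0.1064]
cur [-16.11  -7.66  -0.64]
tgt [ -1.46 -17.78  -0.64]
yaw units -8.71 | now [0.4722 0.1466 0.2372] 113.63 rot [-3.139e+00 -1.000e-03  1.983e+00] F [-0.6 -0.2 -1.1] open 0.0071 grip 58.6 t 13.8
```

View pics/w3.png

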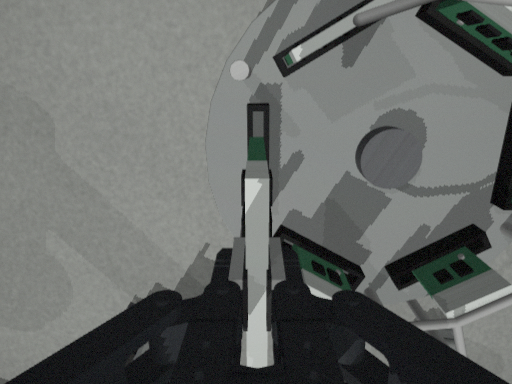

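```bash

python3 -m creep '{"offset":[[0,0,0],[0,0,0],[0,0,0],[0,0,0],[0,0,0],[0,0,0],[0,0,0],[0,0,0],[0,0,0]],"yaw":[-0.94,-0.94,-0.94,-0.94,-0.94,-0.94,-0.94,-0.94,-0.94]}'
python3 -m creep '{"offset":[[0.13,-0.96,-0.11],[0.13,-0.96,-0.11],[0.13,-0.96,-0.11],[0.13,-0.96,-0.11],[0.13,-0.96,-0.11],[0.13,-0.96,-0.11],[0.13,-0.96,-0.11],[0.13,-0.96,-0.11],[0.13,-0.96,-0.11],[0.13,-0.96,-0.11]],"yaw":[0,0,0,0,0,0,0,0,0,0]}' 
python3 -m creep '{"offset":[[0.13,-0.96,-0.11],[0.13,-0.96,-0.11],[0.13,-0.96,-0.11],[0.13,-0.96,-0.11],[0.13,-0.96,-0.11],[0.13,-0.96,-0.11],[0.13,-0.96,-0.11],[0.13,-0.96,-0.11],[0.13,-0.96,-0.11],[0,0,0],[0,0,0],[0,0,0]],"yaw":[0,0,0,0,0,0,0,0,0,0,0,0]}' 
python3 - <<'E'
from h import *
c=cap("wrist");W=cloud(c);np.savez("w4.npz",img=c["img"],W=W);cv2.imwrite("pics/w4.png",c["img"])
E
python3 plan.py .461 -.21 .25 171.7
```

```text
t: 14.7
eef_pos: [0.4725, 0.1467, 0.2374]
tcp_rot: [-3.141, -0.002, 3.003]
contact_force: [-0.7, -0.6, -2.1]
opening: 0.0071
grip_force: 58.6
t: 15.7
eef_pos: [0.4192, -0.0401, 0.2597]
tcp_rot: [3.141, -0.002, 2.998]
contact_force: [0.5, 0.2, -1.6]
opening: 0.007
grip_force: 58.7
t: 16.9
eef_pos: [0.372, -0.2063, 0.2798]
tcp_rot: [3.14, -0.001, 2.999]
contact_force: [-0.6, -0.4, -1.5]
opening: 0.0069
grip_force: 58.9
cur [-4.42  0.45  1.5 ]
tgt [-4.42  0.46  1.5 ]
yaw units 0.02 | now [ 0.3722 -0.2063  0.28  ] 171.84 rot [ 3.141e+00 -1.000e-03  2.999e+00] F [ 0.2  0.2 -1.3] open 0.0069 grip 58.9 t 16.9
```

View pics/w4.png

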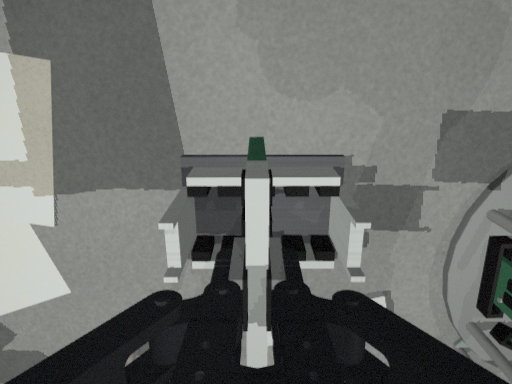

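The rack lies square in the wrist view, with posts at about (172,250) and (356,250) and guide blocks near rows 190 and 250. The held board covers column 258. Now I'll fit both.

```bash
cat > rk.py <<'E'
from h import *
D=np.load("w4.npz");W=D["W"];P=W.reshape(-1,3);I=D["img"].reshape(-1,3).astype(int)
ok=~np.isnan(P[:,0]);P=P[ok];I=I[ok]
s=ctrl.get_state();p=np.array(s["eef_pos"]);y=s["tcp_rot"][2]
X=np.array([np.cos(y),np.sin(y)]);Y=np.array([np.sin(y),-np.cos(y)])
T=np.c_[(P[:,:2]-p[:2])@X,(P[:,:2]-p[:2])@Y,P[:,2]-p[2]]
b=(abs(T[:,1])<.012)&(T[:,2]>.022)&(T[:,2]<.038)&(abs(T[:,0])<.07)&(I.min(1)>90)
print("held band",b.sum(),np.percentile(T[b],[1,50,99],axis=0).round(4).tolist())
for k in(-1,1):
    g=(P[:,0]>.38)&(P[:,0]<.54)&(P[:,1]<-.08)&(P[:,1]>-.34)&((P[:,1]+.21)*k>.06)&(P[:,2]>.1)&(P[:,2]<.127)
    print("post",k,g.sum(),cv2.minAreaRect(P[g][:,:2].astype(np.float32)*1000),np.percentile(P[g][:,2],[5,50,95]).round(4))
g=(P[:,0]>.38)&(P[:,0]<.54)&(P[:,1]<-.10)&(P[:,1]>-.32)&(P[:,2]>.05)&(P[:,2]<.061)
a=np.radians(81.6);ry=np.array([np.cos(a),np.sin(a)]);rx=np.array([ry[1],-ry[0]])
q=P[g][:,:2];U=q@rx;V=q@ry
print("guides x",np.histogram(U,np.arange(.42,.57,.004)))
for lo in(0,1):
    m=(U>np.median(U)) if lo else (U<=np.median(U))
    print(cv2.minAreaRect(q[m].astype(np.float32)*1000))
dark=I[g].max(1)<60
print("dark V hist",[(round(x,3),n) for n,x in zip(*np.histogram(V[dark],np.arange(-.26,-.03,.004)))])
E
python3 rk.py
```

```text
held band 4283 [[-0.0339, -0.0064, 0.0243], [0.0137, -0.0007, 0.0299], [0.0459, 0.0045, 0.037]]
post -1 1104 ((444.09161376953125, -303.7401428222656), (14.649759292602539, 65.04854583740234), 81.83814239501953) [0.1032 0.1064 0.1241]
post 1 1145 ((470.4281921386719, -119.68931579589844), (15.098284721374512, 65.55553436279297), 82.07315826416016) [0.1026 0.1067 0.1245]
guides x (array([  0, 366, 446, 404, 351, 302, 308, 130,  38,  14,  16,  16,  18,
        12,  14,  13,  14,  14,  14,  15,  12,  13,  16,  10, 217, 145,
       142, 189, 172, 160,  21,   0,   0,   0,   0,   0,   0]), array([0.42 , 0.424, 0.428, 0.432, 0.436, 0.44 , 0.444, 0.448, 0.452,
       0.456, 0.46 , 0.464, 0.468, 0.472, 0.476, 0.48 , 0.484, 0.488,
       0.492, 0.496, 0.5  , 0.504, 0.508, 0.512, 0.516, 0.52 , 0.524,
       0.528, 0.532, 0.536, 0.54 , 0.544, 0.548, 0.552, 0.556, 0.56 ,
       0.564, 0.568]))
((408.74847412109375, -204.8372802734375), (170.12255859375, 17.60689353942871), 81.58707427978516)
((465.7765197753906, -212.870849609375), (199.36032104492188, 97.81463623046875), 81.80748748779297)
dark 
[... 1316 characters left out ...]
loat64(-0.112), np.int64(34)), (np.float64(-0.108), np.int64(39)), (np.float64(-0.104), np.int64(59)), (np.float64(-0.1), np.int64(69)), (np.float64(-0.096), np.int64(71)), (np.float64(-0.092), np.int64(4)), (np.float64(-0.088), np.int64(0)), (np.float64(-0.084), np.int64(2)), (np.float64(-0.08), np.int64(83)), (np.float64(-0.076), np.int64(70)), (np.float64(-0.072), np.int64(76)), (np.float64(-0.068), np.int64(68)), (np.float64(-0.064), np.int64(67)), (np.float64(-0.06), np.int64(40)), (np.float64(-0.056), np.int64(0)), (np.float64(-0.052), np.int64(0)), (np.float64(-0.048), np.int64(0)), (np.float64(-0.044), np.int64(0)), (np.float64(-0.04), np.int64(0)), (np.float64(-0.036), np.int64(0))]
```

```bash
cat >> rk.py <<'E'
print("----")
b=(abs(T[:,1])<.006)&(T[:,2]>.026)&(T[:,2]<.036)&(abs(T[:,0])<.08)
n,e=np.histogram(T[b,0],np.arange(-.07,.07,.004));print([(round(x*1000),int(k)) for x,k in zip(e,n) if k])
V=D["W"].reshape(-1,3);px=D["W"][160:375:8,258];print(np.round(np.c_[np.arange(160,375,8),(px[:,:2]-p[:2])@X,px[:,2]-p[2]],4).tolist())
E
python3 rk.py | sed -n '/----/,$p'
```

```text
----
[(-38, 41), (-34, 155), (-30, 156), (-26, 159), (-22, 182), (-18, 163), (-14, 151), (-10, 173), (-6, 189), (-2, 185), (2, 199), (6, 197), (10, 373), (14, 228), (18, 233), (22, 242), (26, 252), (30, 247), (34, 254), (38, 261), (42, 318), (46, 14)]
[[160.0, 0.0456, 0.002], [168.0, 0.0456, 0.015], [176.0, 0.0456, 0.0257], [184.0, 0.0438, 0.0294], [192.0, 0.0409, 0.0293], [200.0, 0.0383, 0.0304], [208.0, 0.0349, 0.0291], [216.0, 0.0322, 0.0301], [224.0, 0.029, 0.0296], [232.0, 0.0259, 0.0298], [240.0, 0.0228, 0.0298], [248.0, 0.0191, 0.029], [256.0, 0.0163, 0.0297], [264.0, 0.0128, 0.0295], [272.0, 0.01, 0.0304], [280.0, 0.0057, 0.029], [288.0, 0.0033, 0.0306], [296.0, -0.0017, 0.0286], [304.0, -0.0044, 0.0298], [312.0, -0.0074, 0.0307], [320.0, -0.0114, 0.0302], [328.0, -0.0153, 0.0301], [336.0, -0.0195, 0.0298], [344.0, -0.0232, 0.03], [352.0, -0.0272, 0.0299], [360.0, -0.031, 0.0302], [368.0, 0.0107, 0.0751]]
```

```bash

python3 -m creep '{"offset":[[-0.85,-0.5,0],[-0.85,-0.5,0],[-0.85,-0.5,0],[-0.85,-0.5,0],[-0.85,-0.48,0],[0,0,0.9],[0,0,0.9],[0,0,0.9],[0,0,0.9],[0,0,0.9],[0,0,0.9],[0,0,0.9]],"yaw":[0,0,0,0,0,0,0,0,0,0,0,0]}'
python3 -m creep '{"offset":[[0,0,0],[0,0,0],[0,0,0]],"yaw":[0,0,0]}' 
python3 plan.py .4493 -.2674 .115 171.85
python3 - <<'E'
from h import *
c=cap("wrist");W=cloud(c);np.savez("w5.npz",img=c["img"],W=W);cv2.imwrite("pics/w5.png",c["img"])
E
```

```text
t: 18.15
eef_pos: [0.4496, -0.2674, 0.1536]
tcp_rot: [3.141, -0.0, 3.0]
contact_force: [0.9, -0.8, -1.9]
opening: 0.0068
grip_force: 58.9
t: 18.45
eef_pos: [0.4503, -0.2686, 0.1556]
tcp_rot: [-3.141, 0.002, 2.999]
contact_force: [-0.1, -0.0, -0.9]
opening: 0.0069
grip_force: 58.8
cur [0.06 0.05 2.03]
tgt [0.06 0.05 2.03]
yaw units -0.0 | now [ 0.4503 -0.2686  0.1556] 171.83 rot [-3.141e+00  2.000e-03  2.999e+00] F [-0.1 -0.  -0.9] open 0.0069 grip 58.8 t 18.4
```

View pics/w5.png

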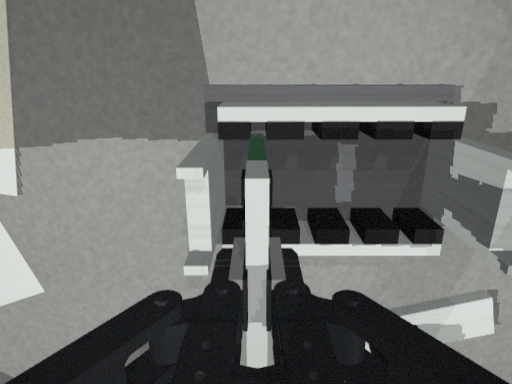

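The held board (column 257) lines up with the first slot's opening (columns 251-265). Insert it.

```bash

python3 -m creep '{"offset":[[0.06,0.05,0.5],[0,0,0.5],[0,0,0.5],[0,0,0.5],[0,0,0.3],[0,0,0.3],[0,0,0.3],[0,0,0]],"yaw":[0,0,0,0,0,0,0,0]}'
python3 -m creep '{"offset":[[0,0,0.3],[0,0,0.3],[0,0,0.3],[0,0,0.3],[0,0,0]],"yaw":[0,0,0,0,0]}'
python3 plan.py .4493 -.2674 .072 171.85
```

```text
t: 19.3
eef_pos: [0.4479, -0.267, 0.0955]
tcp_rot: [3.141, -0.001, 2.998]
contact_force: [-0.7, -0.1, -0.7]
opening: 0.0068
grip_force: 58.8
t: 19.8
eef_pos: [0.4484, -0.2674, 0.0722]
tcp_rot: [-3.142, -0.0, 2.998]
contact_force: [0.4, 0.2, -1.5]
opening: 0.0071
grip_force: 58.8
cur [-0.05  0.    0.01]
tgt [-0.05  0.    0.01]
yaw units -0.01 | now [ 0.4484 -0.2674  0.0722] 171.8 rot [-3.142 -0.     2.998] F [ 0.4  0.2 -1.5] open 0.0071 grip 58.8 t 19.8
```

```bash

python3 -m creep '{"offset":[[0,0,0.1],[0,0,0.05],[0,0,0],[0,0,0],[0,0,0],[0,0,0]],"yaw":[0,0,0,0,0,0]}' 0.3
python3 -m creep '{"offset":[[0,0,-0.5],[0,0,-1],[0,0,-1],[0,0,-1],[0,0,-1],[0,0,-1],[0,0,-1],[0,0,-0.5]],"yaw":[0,0,0,0,0,0,0,0]}' 
python3 -m creep '{"offset":[[0.19,0.99,0],[0.19,0.99,0],[0.19,0.99,0],[0.19,0.99,0],[0.19,0.99,0],[0.19,0.99,0],[0.19,0.99,0],[0.19,0.99,0],[0.19,0.99,0],[0.19,0.99,0],[0.19,0.99,0],[0.19,0.99,0]],"yaw":[0,0,0,0,0,0,0,0,0,0,0,0]}' 0.6
python3 -m creep '{"offset":[[0.19,0.99,0],[0.19,0.99,0],[0.19,0.99,0],[0.19,0.99,0],[0.19,0.99,0],[0.19,0.99,0],[0.19,0.99,0],[0.19,0.99,0],[0.19,0.99,0],[0.19,0.99,0],[0.19,0.99,0],[0.19,0.99,0]],"yaw":[0,0,0,0,0,0,0,0,0,0,0,0]}' 
python3 -m creep '{"offset":[[0,0,0],[0,0,0]],"yaw":[0,0]}' 
python3 plan.py .4275 .2174 .095 173.6
python3 - <<'E'
from h import *
c=cap("wrist");W=cloud(c);P=W.reshape(-1,3)
for x,y in((.4275,.2174),(.493,.066)):
    m=(np.hypot(P[:,0]-x,P[:,1]-y)<.02)&(P[:,2]>.118)&(P[:,2]<.129);print("pegtop",m.sum(),P[m].mean(0).round(4) if m.any() else 0)
c=cap("scene");W=cloud(c);P=W.reshape(-1,3)
m=(np.hypot(P[:,0]-.449,P[:,1]+.267)<.06)&(P[:,2]>.07);C=np.array([.4573,-.2117]);d=(P[m][:,:2]-C);v=d@[.1418,.9899];m2=(abs(v+.057)<.015);print("board1 top",m2.sum(),np.percentile(P[m][m2][:,2],[50,90]).round(4),np.median(v[m2]).round(4))
E
```

```text
t: 20.4
eef_pos: [0.4483, -0.2673, 0.0696]
tcp_rot: [-3.142, 0.0, 2.998]
contact_force: [-0.2, 0.2, -1.2]
opening: 0.0255
grip_force: 0.0
t: 21.2
eef_pos: [0.4494, -0.268, 0.2124]
tcp_rot: [-3.14, 0.004, 2.998]
contact_force: [0.5, -0.4, -0.5]
opening: 0.0258
grip_force: 0.0
t: 22.4
eef_pos: [0.4366, -0.0247, 0.2095]
tcp_rot: [3.142, -0.0, 2.998]
contact_force: [0.2, 0.1, 0.0]
opening: 0.0513
grip_force: 0.0
t: 23.6
eef_pos: [0.4254, 0.2169, 0.2095]
tcp_rot: [-3.141, -0.0, 2.999]
contact_force: [0.4, 0.7, -0.7]
opening: 0.0512
grip_force: 0.0
t: 23.8
eef_pos: [0.4254, 0.216, 0.2093]
tcp_rot: [-3.141, -0.0, 3.0]
contact_force: [-0.3, -0.0, -0.2]
opening: 0.0512
grip_force: 0.0
cur [-0.09  0.09  5.72]
tgt [-0.09  0.08  5.72]
yaw units -0.25 | now [0.4254 0.216  0.2093] 171.87 rot [-3.141 -0.     3.   ] F [-0.3 -0.  -0.2] open 0.0512 grip 0.0 t 23.8
pegtop 333 [0.4269 0.2165 0.1243]
pegtop 145 [0.4902 0.0666 0.1227]
board1 top 179 [0.0907 0.1009] -0.0522
```

```bash
cat > brd.py <<'E'
from h import *
c=cap("wrist");W=cloud(c);P=W.reshape(-1,3);P=P[~np.isnan(P[:,0])]
m=(P[:,2]>.115)&(P[:,2]<.1225)&(np.hypot(P[:,0]-.473,P[:,1]-.147)<.06);(cx,cy),wh,an=cv2.minAreaRect(P[m][:,:2].astype(np.float32)*1000);print("board",round(cx,1),round(cy,1),np.round(wh,1),round(an,1),m.sum())
E
python3 -m creep '{"offset":[[-0.07,0.04,0.9],[0,0,0.9],[0,0,0.9],[0,0,0.9],[0,0,0.9],[0,0,0.9],[0,0,0.3],[0,0,0]],"yaw":[-0.25,0,0,0,0,0,0,0]}' 
python3 -m creep '{"offset":[[0,0,0],[0,0,0],[0,0,0],[0,0,0],[0,0,0],[0,0,0],[0,0,0],[0,0,0]],"yaw":[0,0,0,0,0,0,0,0]}' 0 40
python3 -m creep '{"offset":[[-0.06,-0.99,0],[-0.06,-0.99,0],[-0.06,-0.99,0],[-0.06,-0.99,0],[-0.06,-0.99,0],[-0.06,-0.99,0],[-0.06,-0.99,0],[-0.06,-0.99,0],[-0.03,-0.72,0],[0,0,0],[0,0,0]],"yaw":[-1,-1,-1,-1,-1,-1,-1,-1,-0.73,0,0]}'
python3 -m creep '{"offset":[[0,0,0],[0,0,0],[0,0,0],[0,0,0],[0,0,-1],[0,0,-1],[0,0,-1],[0,0,-1],[0,0,-1],[0,0,-1]],"yaw":[0,0,0,0,0,0,0,0,0,0]}' 0.6
python3 -m creep '{"offset":[[0,0,0],[0,0,0],[0,0,0],[0,0,0],[0,0,0],[0,0,0],[0,0,0],[0,0,0],[0,0,0],[0,0,0],[0,0,0],[0,0,0]],"yaw":[0.97,0.97,0.97,0.97,0.97,0.97,0.97,0.97,0.97,0.97,0.97,0.97]}'
python3 -m creep '{"offset":[[0,0,0],[0,0,0],[0,0,0],[0,0,0],[0,0,0],[0,0,0],[0,0,0],[0,0,0]],"yaw":[0.97,0.97,0.97,0.97,0.97,0.97,0,0]}'
python3 plan.py .4723 .1472 .088 113.5; python3 brd.py
```

```text
t: 24.7
eef_pos: [0.4265, 0.2157, 0.0946]
tcp_rot: [-3.14, -0.002, 3.027]
contact_force: [-0.3, -0.5, 1.3]
opening: 0.0509
grip_force: 0.0
t: 25.5
eef_pos: [0.4283, 0.2171, 0.0967]
tcp_rot: [3.141, 0.002, 3.029]
contact_force: [-0.9, -1.8, 6.4]
opening: 0.0126
grip_force: 39.4
t: 26.6
eef_pos: [0.4962, 0.0658, 0.0967]
tcp_rot: [-3.138, 0.005, -2.209]
contact_force: [3.7, 4.1, 2.2]
opening: 0.0129
grip_force: 41.0
t: 27.6
eef_pos: [0.4928, 0.065, 0.216]
tcp_rot: [3.141, -0.001, -2.207]
contact_force: [-0.2, 0.7, 0.1]
opening: 0.0509
grip_force: 0.0
t: 28.8
eef_pos: [0.4928, 0.065, 0.2151]
tcp_rot: [-3.141, -0.001, 2.674]
contact_force: [0.6, -1.3, 0.7]
opening: 0.0515
grip_force: 0.0
t: 29.6
eef_pos: [0.493, 0.065, 0.2153]
tcp_rot: [-3.141, -0.0, 1.983]
contact_force: [0.9, -0.2, -0.2]
opening: 0.0512
grip_force: 0.0
cur [4.18 0.7  6.36]
tgt [4.18 0.69 6.36]
yaw units 0.02 | now [0.493  0.065  0.2153] 113.63 rot [-3.141 -0.     1.983] F [ 0.9 -0.2 -0.2] open 0.0512 grip 0.0 t 29.6
board 473.5 144.0 [ 8.5 84.9] 23.4 1823
```

```bash

python3 -m creep '{"offset":[[0.84,0.14,0],[0.84,0.14,0],[0.84,0.14,0],[0.83,0.14,0],[0.83,0.14,0],[0,0,0.9],[0,0,0.9],[0,0,0.9],[0,0,0.9],[0,0,0.9],[0,0,0.9],[0,0,0.94]],"yaw":[0,0,0,0,0,0,0,0,0,0,0,0]}' 
python3 -m creep '{"offset":[[0,0,0],[0,0,0],[0,0,0],[0,0,0],[0,0,0],[0,0,0],[0,0,0],[0,0,0]],"yaw":[0,0,0,0,0,0,0,0]}' 0 60
python3 -m creep '{"offset":[[0,0,-0.6],[0,0,-0.9],[0,0,-1],[0,0,-1],[0,0,-1],[0,0,-1],[0,0,-1],[0,0,-1]],"yaw":[0,0,0,0,0,0,0,0]}' 
python3 -m creep '{"offset":[[0,0,0],[0,0,0],[0,0,0],[0,0,0],[0,0,0],[0,0,0],[0,0,0],[0,0,0],[0,0,0]],"yaw":[-0.94,-0.94,-0.94,-0.94,-0.94,-0.94,-0.94,-0.94,-0.94]}'
python3 -m creep '{"offset":[[-0.09,-0.99,0],[-0.09,-0.99,0],[-0.09,-0.99,0],[-0.09,-0.99,0],[-0.09,-0.99,0],[-0.09,-0.99,0],[-0.09,-0.99,0],[-0.09,-0.99,0],[-0.09,-0.99,0],[-0.09,-0.99,0]],"yaw":[0,0,0,0,0,0,0,0,0,0]}'
python3 -m creep '{"offset":[[-0.09,-0.99,0],[-0.09,-0.99,0],[-0.09,-0.99,0],[-0.09,-0.99,0],[-0.09,-0.99,0],[-0.09,-0.99,0],[-0.09,-0.99,0],[-0.09,-0.99,0],[-0.09,-0.99,0],[0,0,0],[0,0,0],[0,0,0]],"yaw":[0,0,0,0,0,0,0,0,0,0,0,0]}'
cat > held.py <<'E'
from h import *
import sys
c=cap("wrist");W=cloud(c);P=W.reshape(-1,3);P=P[~np.isnan(P[:,0])]
T=np.c_[(P-c["M"][:3,3])@np.eye(3)]
s=ctrl.get_state();p=np.array(s["eef_pos"]);y=s["tcp_rot"][2]
X=np.array([np.cos(y),np.sin(y)]);Y=np.array([np.sin(y),-np.cos(y)])
T=np.c_[(P[:,:2]-p[:2])@X,(P[:,:2]-p[:2])@Y,P[:,2]-p[2]]
b=(abs(T[:,1])<.01)&(T[:,2]>.015)&(T[:,2]<.045)&(T[:,0]>.012)&(T[:,0]<.06)
print("held x end",np.percentile(T[b,0],97).round(4),"-> centre",(np.percentile(T[b,0],97)-.045).round(4),"y",np.percentile(T[b,1],[3,97]).mean().round(4),"top",np.median(T[b,2]).round(4),b.sum())
E
python3 held.py; python3 plan.py .4547 -.2298 .15 171.85
```

```text
t: 30.85
eef_pos: [0.473, 0.1474, 0.0881]
tcp_rot: [3.141, 0.0, 1.983]
contact_force: [0.5, -0.5, 0.7]
opening: 0.0513
grip_force: 0.0
t: 31.65
eef_pos: [0.4738, 0.1475, 0.0898]
tcp_rot: [3.14, 0.0, 1.981]
contact_force: [-0.7, -0.1, 6.1]
opening: 0.0069
grip_force: 59.6
t: 32.45
eef_pos: [0.4722, 0.1471, 0.2395]
tcp_rot: [-3.141, -0.0, 1.981]
contact_force: [0.9, 0.2, -0.9]
opening: 0.007
grip_force: 58.8
t: 33.35
eef_pos: [0.4722, 0.1472, 0.2386]
tcp_rot: [-3.141, -0.001, 3.001]
contact_force: [0.4, 0.2, -0.9]
opening: 0.0069
grip_force: 58.8
t: 34.35
eef_pos: [0.4612, -0.0519, 0.2387]
tcp_rot: [3.141, -0.001, 2.996]
contact_force: [0.4, 0.7, -1.1]
opening: 0.007
grip_force: 58.7
t: 35.55
eef_pos: [0.4518, -0.229, 0.2385]
tcp_rot: [3.141, -0.001, 2.996]
contact_force: [-0.4, 0.0, -1.4]
opening: 0.0069
grip_force: 58.8
held x end 0.0453 -> centre 0.0003 y -0.0009 top 0.0302 2393
cur [-0.14 -0.02  4.43]
tgt [-0.14 -0.02  4.43]
yaw units -0.02 | now [ 0.4519 -0.2289  0.2386] 171.7 rot [ 3.141e+00 -1.000e-03  2.997e+00] F [ 0.5 -0.8 -1.1] open 0.0074 grip 58.8 t 35.6
```

```bash

python3 -m creep '{"offset":[[-0.13,-0.01,0.6],[0,0,0.9],[0,0,0.9],[0,0,0.9],[0,0,0.7],[0,0,0.7],[0,0,0.5],[0,0,0.3],[0,0,0.3],[0,0,0.3],[0,0,0.3],[0,0,0]],"yaw":[0,0,0,0,0,0,0,0,0,0,0,0]}'
python3 -m creep '{"offset":[[0,0,0.4],[0,0,0.4],[0,0,0.4],[0,0,0.4],[0,0,0.3],[0,0,0.12],[0,0,0]],"yaw":[0,0,0,0,0,0,0]}'
python3 plan.py .4547 -.2298 .072 171.85
```

```text
t: 36.8
eef_pos: [0.4542, -0.2302, 0.1099]
tcp_rot: [3.141, -0.001, 2.996]
contact_force: [0.6, -0.3, -1.4]
opening: 0.007
grip_force: 58.9
t: 37.5
eef_pos: [0.4543, -0.2304, 0.0718]
tcp_rot: [3.141, -0.002, 2.996]
contact_force: [-4.3, 1.9, 13.6]
opening: 0.0072
grip_force: 61.1
cur [-0.01  0.03 -0.01]
tgt [-0.01  0.03 -0.01]
yaw units -0.03 | now [ 0.4543 -0.2304  0.0718] 171.68 rot [ 3.141e+00 -2.000e-03  2.996e+00] F [-4.3  1.9 13.6] open 0.0072 grip 61.1 t 37.5
```

```bash

python3 -m creep '{"offset":[[0,0,0],[0,0,0],[0,0,0],[0,0,0],[0,0,0]],"yaw":[0,0,0,0,0]}' 0.3
python3 -m creep '{"offset":[[0,0,-0.5],[0,0,-1],[0,0,-1],[0,0,-1],[0,0,-1],[0,0,-1],[0,0,-1],[0,0,-0.5]],"yaw":[0,0,0,0,0,0,0,0]}' 
python3 -m creep '{"offset":[[0.21,0.99,0],[0.21,0.99,0],[0.21,0.99,0],[0.21,0.99,0],[0.21,0.99,0],[0.21,0.99,0],[0.21,0.99,0],[0.21,0.99,0],[0.21,0.99,0],[0.21,0.99,0],[0.21,0.99,0]],"yaw":[0,0,0,0,0,0,0,0,0,0,0]}' 0.6
python3 -m creep '{"offset":[[0.21,0.99,0],[0.21,0.99,0],[0.21,0.99,0],[0.21,0.99,0],[0.21,0.99,0],[0.21,0.99,0],[0.21,0.99,0],[0.21,0.99,0],[0.21,0.99,0],[0.21,0.99,0],[0.21,0.99,0]],"yaw":[0,0,0,0,0,0,0,0,0,0,0]}' 
python3 -m creep '{"offset":[[0,0,0],[0,0,0]],"yaw":[0,0]}' | tail -0
cat > peg.py <<'E'
from h import *
import sys
c=cap("wrist");W=cloud(c);P=W.reshape(-1,3)
for x,y in((.4275,.2174),(.493,.066)):
    m=(np.hypot(P[:,0]-x,P[:,1]-y)<.02)&(P[:,2]>.118)&(P[:,2]<.129);print("pegtop",m.sum(),P[m].mean(0).round(4) if m.any() else 0)
c=cap("scene");W=cloud(c);P=W.reshape(-1,3);C=np.array([.4573,-.2117])
d=P[:,:2]-C;v=d@[.1418,.9899];u=d@[.9899,-.1418]
for k in(-.057,-.019,.019,.057):
    m=(abs(v-k)<.012)&(abs(u)<.05)&(P[:,2]>.07)
    if m.sum()>30: print("slot",k,m.sum(),"top",np.percentile(P[m][:,2],[50,90]).round(4))
b=(P[:,2]>.05)&(P[:,2]<.065)&(np.hypot(P[:,0]-.643,P[:,1]+.157)<.1);print("bar grip",cv2.minAreaRect(P[b][:,:2].astype(np.float32)*1000) if b.sum()>20 else None)
E
python3 peg.py; python3 plan.py .4272 .2170 .095 173.6
```

```text
t: 38.0
eef_pos: [0.4546, -0.2304, 0.07]
tcp_rot: [3.141, -0.0, 2.996]
contact_force: [0.5, 0.8, 0.6]
opening: 0.0259
grip_force: 0.0
t: 38.8
eef_pos: [0.4558, -0.2311, 0.213]
tcp_rot: [-3.14, 0.004, 2.996]
contact_force: [0.0, -0.5, -0.6]
opening: 0.0259
grip_force: 0.0
t: 39.9
eef_pos: [0.4401, -0.0074, 0.2102]
tcp_rot: [3.142, -0.0, 2.996]
contact_force: [0.6, -0.5, 0.4]
opening: 0.0512
grip_force: 0.0
t: 41.0
eef_pos: [0.426, 0.2147, 0.2102]
tcp_rot: [-3.141, -0.0, 2.996]
contact_force: [0.4, -0.5, 0.2]
opening: 0.0512
grip_force: 0.0
pegtop 331 [0.4269 0.2151 0.1243]
pegtop 123 [0.4909 0.0659 0.1223]
slot -0.057 181 top [0.0912 0.1021]
slot -0.019 180 top [0.0904 0.1017]
bar grip ((641.9422607421875, -157.40875244140625), (25.379304885864258, 52.04478454589844), 4.49180793762207)
cur [-0.02  0.19  5.76]
tgt [-0.03  0.19  5.76]
yaw units -0.28 | now [0.4263 0.2132 0.2101] 171.64 rot [-3.141 -0.     2.996] F [ 0.1 -0.4 -0.2] open 0.0513 grip 0.0 t 41.3Exception ignored on flushing sys.stdout:
BrokenPipeError: [Errno 32] Broken pipe
```

```bash

python3 -m creep '{"offset":[[-0.05,0.12,0.9],[0,0,0.9],[0,0,0.9],[0,0,0.9],[0,0,0.9],[0,0,0.9],[0,0,0.33],[0,0,0]],"yaw":[-0.34,0,0,0,0,0,0,0]}' 
python3 -m creep '{"offset":[[0,0,0],[0,0,0],[0,0,0],[0,0,0],[0,0,0],[0,0,0],[0,0,0],[0,0,0]],"yaw":[0,0,0,0,0,0,0,0]}' 0 40
python3 -m creep '{"offset":[[-0.06,-0.99,0],[-0.06,-0.99,0],[-0.06,-0.99,0],[-0.06,-0.99,0],[-0.06,-0.99,0],[-0.06,-0.99,0],[-0.06,-0.99,0],[-0.06,-0.99,0],[-0.03,-0.65,0],[0,0,0],[0,0,0]],"yaw":[-1,-1,-1,-1,-1,-1,-1,-1,-0.66,0,0]}'
python3 -m creep '{"offset":[[0,0,0],[0,0,0],[0,0,0],[0,0,0],[0,0,-1],[0,0,-1],[0,0,-1],[0,0,-1],[0,0,-1],[0,0,-1]],"yaw":[0,0,0,0,0,0,0,0,0,0]}' 0.6
python3 -m creep '{"offset":[[0,0,0],[0,0,0],[0,0,0],[0,0,0],[0,0,0],[0,0,0],[0,0,0],[0,0,0],[0,0,0],[0,0,0],[0,0,0],[0,0,0]],"yaw":[0.97,0.97,0.97,0.97,0.97,0.97,0.97,0.97,0.97,0.97,0.97,0.97]}'
python3 -m creep '{"offset":[[0,0,0],[0,0,0],[0,0,0],[0,0,0],[0,0,0],[0,0,0],[0,0,0],[0,0,0]],"yaw":[0.97,0.97,0.97,0.97,0.97,0.97,0,0]}'
python3 plan.py .473 .1469 .088 113.5; python3 brd.py
```

```text
t: 42.1
eef_pos: [0.427, 0.2152, 0.0948]
tcp_rot: [-3.14, -0.002, 3.036]
contact_force: [0.6, 0.7, 0.2]
opening: 0.0515
grip_force: 0.0
t: 42.9
eef_pos: [0.4287, 0.2164, 0.0968]
tcp_rot: [3.141, 0.002, 3.037]
contact_force: [-1.4, -1.7, 5.8]
opening: 0.0126
grip_force: 39.3
t: 44.0
eef_pos: [0.496, 0.0666, 0.0969]
tcp_rot: [-3.139, 0.003, -2.21]
contact_force: [3.3, 2.9, 5.5]
opening: 0.0126
grip_force: 41.0
t: 45.0
eef_pos: [0.4934, 0.066, 0.2161]
tcp_rot: [3.141, -0.001, -2.207]
contact_force: [0.5, 0.1, 0.3]
opening: 0.0514
grip_force: 0.0
t: 46.2
eef_pos: [0.4934, 0.066, 0.2152]
tcp_rot: [-3.141, -0.001, 2.674]
contact_force: [0.2, 0.4, -0.5]
opening: 0.0514
grip_force: 0.0
t: 47.0
eef_pos: [0.4937, 0.066, 0.2154]
tcp_rot: [-3.141, -0.0, 1.983]
contact_force: [0.1, -0.4, 0.4]
opening: 0.0512
grip_force: 0.0
cur [4.12 0.68 6.37]
tgt [4.12 0.67 6.37]
yaw units 0.02 | now [0.4937 0.066  0.2154] 113.63 rot [-3.141 -0.     1.983] F [ 0.1 -0.4  0.4] open 0.0512 grip 0.0 t 47.0
board 473.1 144.4 [ 8.5 85.1] 23.1 1818
```

```bash

python3 -m creep '{"offset":[[0.83,0.14,0],[0.82,0.14,0],[0.82,0.13,0],[0.82,0.13,0],[0.82,0.13,0],[0,0,0.9],[0,0,0.9],[0,0,0.9],[0,0,0.9],[0,0,0.9],[0,0,0.9],[0,0,0.94]],"yaw":[0,0,0,0,0,0,0,0,0,0,0,0]}' 
python3 -m creep '{"offset":[[0,0,0],[0,0,0],[0,0,0],[0,0,0],[0,0,0],[0,0,0],[0,0,0],[0,0,0]],"yaw":[0,0,0,0,0,0,0,0]}' 0 60
python3 -m creep '{"offset":[[0,0,-0.6],[0,0,-0.9],[0,0,-1],[0,0,-1],[0,0,-1],[0,0,-1],[0,0,-1],[0,0,-1]],"yaw":[0,0,0,0,0,0,0,0]}' 
python3 -m creep '{"offset":[[0,0,0],[0,0,0],[0,0,0],[0,0,0],[0,0,0],[0,0,0],[0,0,0],[0,0,0],[0,0,0]],"yaw":[-0.94,-0.94,-0.94,-0.94,-0.94,-0.94,-0.94,-0.94,-0.95]}'
python3 -m creep '{"offset":[[-0.11,-0.99,0],[-0.11,-0.99,0],[-0.11,-0.99,0],[-0.11,-0.99,0],[-0.11,-0.99,0],[-0.11,-0.99,0],[-0.11,-0.99,0],[-0.11,-0.99,0],[-0.11,-0.99,0],[-0.11,-0.99,0]],"yaw":[0,0,0,0,0,0,0,0,0,0]}'
python3 -m creep '{"offset":[[-0.11,-0.99,0],[-0.11,-0.99,0],[-0.11,-0.99,0],[-0.11,-0.99,0],[-0.11,-0.99,0],[-0.11,-0.99,0],[-0.11,-0.99,0],[0,0,0],[0,0,0],[0,0,0]],"yaw":[0,0,0,0,0,0,0,0,0,0]}'
python3 held.py; python3 plan.py .4601 -.1922 .072 171.85
```

```text
t: 48.25
eef_pos: [0.4737, 0.1468, 0.0883]
tcp_rot: [3.141, 0.0, 1.982]
contact_force: [0.8, -0.3, -0.7]
opening: 0.0515
grip_force: 0.0
t: 49.05
eef_pos: [0.4744, 0.1469, 0.0899]
tcp_rot: [3.14, 0.0, 1.981]
contact_force: [-1.1, 0.2, 5.6]
opening: 0.007
grip_force: 59.5
t: 49.85
eef_pos: [0.4731, 0.1467, 0.2399]
tcp_rot: [-3.141, -0.0, 1.981]
contact_force: [-1.1, 0.4, -1.7]
opening: 0.0074
grip_force: 58.6
t: 50.75
eef_pos: [0.4732, 0.1467, 0.239]
tcp_rot: [3.142, -0.0, 3.002]
contact_force: [-0.3, -0.4, -1.4]
opening: 0.0069
grip_force: 58.7
t: 51.75
eef_pos: [0.4664, -0.053, 0.239]
tcp_rot: [3.141, -0.0, 2.997]
contact_force: [0.4, -0.1, -0.7]
opening: 0.007
grip_force: 58.7
t: 52.75
eef_pos: [0.4619, -0.1909, 0.2388]
tcp_rot: [3.141, -0.001, 2.997]
contact_force: [-0.0, -0.1, -0.6]
opening: 0.007
grip_force: 58.8
held x end 0.047 -> centre 0.002 y -0.0009 top 0.03 2491
cur [ 0.08 -0.08  8.34]
tgt [ 0.08 -0.08  8.34]
yaw units -0.01 | now [ 0.462  -0.1908  0.2388] 171.77 rot [ 3.141 -0.     2.998] F [ 0.2  0.6 -2.2] open 0.0072 grip 58.8 t 52.8
```

```bash

python3 -m creep '{"offset":[[0,-0.08,0.6],[0,0,0.9],[0,0,0.9],[0,0,0.9],[0,0,0.7],[0,0,0.7],[0,0,0.5],[0,0,0.3],[0,0,0.3],[0,0,0.3],[0,0,0.3],[0,0,0]],"yaw":[0,0,0,0,0,0,0,0,0,0,0,0]}'
python3 -m creep '{"offset":[[0,0,0.4],[0,0,0.4],[0,0,0.4],[0,0,0.4],[0,0,0.3],[0,0,0.12],[0,0,0]],"yaw":[0,0,0,0,0,0,0]}'
python3 plan.py .4601 -.1922 .072 171.85
```

```text
t: 54.0
eef_pos: [0.4614, -0.1931, 0.1102]
tcp_rot: [3.141, -0.001, 2.997]
contact_force: [-0.2, -0.8, -0.7]
opening: 0.0072
grip_force: 58.8
t: 54.7
eef_pos: [0.4616, -0.1933, 0.072]
tcp_rot: [3.141, -0.002, 2.998]
contact_force: [-5.0, 2.0, 14.2]
opening: 0.0069
grip_force: 61.0
cur [ 0.08  0.05 -0.  ]
tgt [ 0.08  0.05 -0.  ]
yaw units -0.02 | now [ 0.4616 -0.1933  0.072 ] 171.74 rot [ 3.141e+00 -2.000e-03  2.998e+00] F [-5.   2.  14.2] open 0.0069 grip 61.0 t 54.7
```

```bash

python3 -m creep '{"offset":[[0,0,0],[0,0,0],[0,0,0],[0,0,0],[0,0,0]],"yaw":[0,0,0,0,0]}' 0.3
python3 -m creep '{"offset":[[0,0,-0.5],[0,0,-1],[0,0,-1],[0,0,-1],[0,0,-1],[0,0,-1],[0,0,-1],[0,0,-0.5]],"yaw":[0,0,0,0,0,0,0,0]}' 
python3 -m creep '{"offset":[[0.22,0.95,0],[0.22,0.95,0],[0.22,0.95,0],[0.22,0.95,0],[0.22,0.95,0],[0.22,0.95,0],[0.22,0.95,0],[0.22,0.95,0],[0.22,0.95,0],[0.22,0.95,0],[0.22,0.95,0]],"yaw":[0,0,0,0,0,0,0,0,0,0,0]}' 0.6
python3 -m creep '{"offset":[[0.22,0.95,0],[0.22,0.95,0],[0.22,0.95,0],[0.22,0.95,0],[0.22,0.95,0],[0.22,0.95,0],[0.22,0.95,0],[0.22,0.95,0],[0.22,0.95,0],[0.22,0.95,0],[0,0,0],[0,0,0]],"yaw":[0,0,0,0,0,0,0,0,0,0,0,0]}' 
python3 peg.py; python3 plan.py .4273 .2157 .095 173.6
```

```text
t: 55.2
eef_pos: [0.4618, -0.1933, 0.0702]
tcp_rot: [3.141, -0.0, 2.997]
contact_force: [-0.2, -0.8, -0.0]
opening: 0.0255
grip_force: 0.0
t: 56.0
eef_pos: [0.4631, -0.1939, 0.2132]
tcp_rot: [-3.14, 0.004, 2.997]
contact_force: [-0.8, -0.5, -0.3]
opening: 0.0255
grip_force: 0.0
t: 57.1
eef_pos: [0.4437, 0.0212, 0.2104]
tcp_rot: [-3.142, -0.0, 2.997]
contact_force: [0.6, -1.4, 0.4]
opening: 0.0511
grip_force: 0.0
t: 58.3
eef_pos: [0.4276, 0.2147, 0.2103]
tcp_rot: [-3.141, -0.0, 2.998]
contact_force: [-0.0, -1.1, 0.0]
opening: 0.0514
grip_force: 0.0
pegtop 329 [0.427  0.2159 0.1243]
pegtop 177 [0.4914 0.0667 0.1229]
slot -0.057 175 top [0.0917 0.1017]
slot -0.019 184 top [0.0912 0.1014]
slot 0.019 173 top [0.092  0.1011]
bar grip ((643.2402954101562, -158.71578979492188), (24.38075065612793, 54.5993537902832), 2.4839155673980713)
cur [0.03 0.08 5.77]
tgt [0.03 0.08 5.77]
yaw units -0.28 | now [0.4277 0.2141 0.2103] 171.71 rot [-3.141 -0.     2.997] F [ 0.3  0.2 -1. ] open 0.0513 grip 0.0 t 58.4
```

```bash

python3 -m creep '{"offset":[[0.02,0.1,0.9],[0,0,0.9],[0,0,0.9],[0,0,0.9],[0,0,0.9],[0,0,0.9],[0,0,0.33],[0,0,0]],"yaw":[-0.3,0,0,0,0,0,0,0]}' 
python3 -m creep '{"offset":[[0,0,0],[0,0,0],[0,0,0],[0,0,0],[0,0,0],[0,0,0],[0,0,0],[0,0,0]],"yaw":[0,0,0,0,0,0,0,0]}' 0 40
python3 -m creep '{"offset":[[-0.06,-0.99,0],[-0.06,-0.99,0],[-0.06,-0.99,0],[-0.06,-0.99,0],[-0.06,-0.99,0],[-0.06,-0.99,0],[-0.06,-0.99,0],[-0.06,-0.99,0],[-0.03,-0.68,0],[0,0,0],[0,0,0]],"yaw":[-1,-1,-1,-1,-1,-1,-1,-1,-0.69,0,0]}'
python3 -m creep '{"offset":[[0,0,0],[0,0,0],[0,0,0],[0,0,0],[0,0,-1],[0,0,-1],[0,0,-1],[0,0,-1],[0,0,-1],[0,0,-1]],"yaw":[0,0,0,0,0,0,0,0,0,0]}' 0.6
python3 -m creep '{"offset":[[0,0,0],[0,0,0],[0,0,0],[0,0,0],[0,0,0],[0,0,0],[0,0,0],[0,0,0],[0,0,0],[0,0,0],[0,0,0],[0,0,0]],"yaw":[0.97,0.97,0.97,0.97,0.97,0.97,0.97,0.97,0.97,0.97,0.97,0.97]}'
python3 -m creep '{"offset":[[0,0,0],[0,0,0],[0,0,0],[0,0,0],[0,0,0],[0,0,0],[0,0,0],[0,0,0]],"yaw":[0.97,0.97,0.97,0.97,0.97,0.97,0,0]}'
python3 plan.py .473 .1475 .088 113.5; python3 brd.py
```

```text
t: 59.2
eef_pos: [0.4269, 0.2159, 0.095]
tcp_rot: [-3.14, -0.002, 3.032]
contact_force: [-0.3, -0.8, -0.3]
opening: 0.0512
grip_force: 0.0
t: 60.0
eef_pos: [0.4287, 0.2171, 0.097]
tcp_rot: [3.141, 0.002, 3.033]
contact_force: [-1.0, -0.8, 6.6]
opening: 0.0126
grip_force: 39.4
t: 61.1
eef_pos: [0.4959, 0.0665, 0.097]
tcp_rot: [-3.139, 0.003, -2.209]
contact_force: [2.0, 1.5, 5.0]
opening: 0.0128
grip_force: 41.1
t: 62.1
eef_pos: [0.4933, 0.066, 0.2163]
tcp_rot: [3.141, -0.001, -2.207]
contact_force: [-0.2, 0.1, -0.7]
opening: 0.0514
grip_force: 0.0
t: 63.3
eef_pos: [0.4933, 0.0661, 0.2154]
tcp_rot: [-3.141, -0.001, 2.674]
contact_force: [-0.0, 0.3, -0.9]
opening: 0.0512
grip_force: 0.0
t: 64.1
eef_pos: [0.4936, 0.066, 0.2156]
tcp_rot: [-3.141, -0.0, 1.983]
contact_force: [1.0, 1.1, 0.8]
opening: 0.051
grip_force: 0.0
cur [4.14 0.69 6.38]
tgt [4.15 0.68 6.38]
yaw units 0.02 | now [0.4936 0.066  0.2156] 113.63 rot [-3.141 -0.     1.983] F [1.  1.1 0.8] open 0.051 grip 0.0 t 64.1
board 472.9 144.5 [ 8.5 85.2] 23.2 1813
```

```bash

python3 -m creep '{"offset":[[0.83,0.13,0],[0.83,0.13,0],[0.83,0.13,0],[0.83,0.13,0],[0.83,0.13,0],[0,0,0.9],[0,0,0.9],[0,0,0.9],[0,0,0.9],[0,0,0.9],[0,0,0.9],[0,0,0.95]],"yaw":[0,0,0,0,0,0,0,0,0,0,0,0]}' 
python3 -m creep '{"offset":[[0,0,0],[0,0,0],[0,0,0],[0,0,0],[0,0,0],[0,0,0],[0,0,0],[0,0,0]],"yaw":[0,0,0,0,0,0,0,0]}' 0 60
python3 -m creep '{"offset":[[0,0,-0.6],[0,0,-0.9],[0,0,-1],[0,0,-1],[0,0,-1],[0,0,-1],[0,0,-1],[0,0,-1]],"yaw":[0,0,0,0,0,0,0,0]}' 
python3 -m creep '{"offset":[[0,0,0],[0,0,0],[0,0,0],[0,0,0],[0,0,0],[0,0,0],[0,0,0],[0,0,0],[0,0,0]],"yaw":[-0.94,-0.94,-0.94,-0.94,-0.94,-0.94,-0.94,-0.94,-0.96]}'
python3 -m creep '{"offset":[[-0.11,-0.94,0],[-0.11,-0.94,0],[-0.11,-0.94,0],[-0.11,-0.94,0],[-0.11,-0.94,0],[-0.11,-0.94,0],[-0.11,-0.94,0],[-0.11,-0.94,0]],"yaw":[0,0,0,0,0,0,0,0]}'
python3 -m creep '{"offset":[[-0.11,-0.94,0],[-0.11,-0.94,0],[-0.11,-0.94,0],[-0.11,-0.94,0],[-0.11,-0.94,0],[-0.11,-0.94,0],[-0.11,-0.94,0],[-0.11,-0.94,0],[0,0,0],[0,0,0],[0,0,0]],"yaw":[0,0,0,0,0,0,0,0,0,0,0]}'
python3 held.py; python3 plan.py .4655 -.1546 .072 171.85
```

```text
t: 65.35
eef_pos: [0.4729, 0.1474, 0.0883]
tcp_rot: [3.141, 0.0, 1.982]
contact_force: [-0.2, 0.8, -0.3]
opening: 0.051
grip_force: 0.0
t: 66.15
eef_pos: [0.4738, 0.1476, 0.09]
tcp_rot: [3.14, 0.0, 1.981]
contact_force: [0.3, 0.5, 6.9]
opening: 0.0069
grip_force: 59.6
t: 66.95
eef_pos: [0.4717, 0.1471, 0.2394]
tcp_rot: [-3.14, -0.0, 1.981]
contact_force: [0.4, 0.8, -2.1]
opening: 0.0068
grip_force: 58.8
t: 67.85
eef_pos: [0.4718, 0.1471, 0.2385]
tcp_rot: [-3.141, -0.002, 3.003]
contact_force: [-0.1, -0.7, -1.7]
opening: 0.007
grip_force: 58.9
t: 68.65
eef_pos: [0.4677, -0.0047, 0.2386]
tcp_rot: [-3.142, -0.002, 2.998]
contact_force: [-0.0, 1.2, -1.8]
opening: 0.0072
grip_force: 58.8
t: 69.75
eef_pos: [0.4643, -0.1545, 0.2386]
tcp_rot: [3.141, -0.001, 2.999]
contact_force: [-0.8, 0.9, -1.9]
opening: 0.0072
grip_force: 59.0
held x end 0.0461 -> centre 0.0011 y -0.0009 top 0.03 2424
cur [-0.06  0.    8.33]
tgt [-0.06  0.    8.33]
yaw units -0.0 | now [ 0.4644 -0.1545  0.2387] 171.84 rot [ 3.141e+00 -1.000e-03  2.999e+00] F [-0.2 -0.4 -0.8] open 0.007 grip 59.0 t 69.8
```

```bash

python3 -m creep '{"offset":[[-0.09,0.02,0.6],[0,0,0.9],[0,0,0.9],[0,0,0.9],[0,0,0.7],[0,0,0.7],[0,0,0.5],[0,0,0.3],[0,0,0.3],[0,0,0.3],[0,0,0.3],[0,0,0]],"yaw":[0,0,0,0,0,0,0,0,0,0,0,0]}'
python3 -m creep '{"offset":[[0,0,0.4],[0,0,0.4],[0,0,0.4],[0,0,0.4],[0,0,0.3],[0,0,0.12],[0,0,0]],"yaw":[0,0,0,0,0,0,0]}'
python3 plan.py .4655 -.1546 .072 171.85
```

```text
t: 71.0
eef_pos: [0.466, -0.155, 0.1102]
tcp_rot: [3.141, -0.001, 2.998]
contact_force: [-0.4, -0.4, -1.7]
opening: 0.0069
grip_force: 59.0
t: 71.7
eef_pos: [0.4662, -0.1553, 0.072]
tcp_rot: [3.141, -0.002, 2.999]
contact_force: [-6.5, 1.9, 13.7]
opening: 0.0072
grip_force: 61.3
cur [ 0.04  0.03 -0.  ]
tgt [ 0.04  0.03 -0.  ]
yaw units -0.01 | now [ 0.4662 -0.1553  0.072 ] 171.81 rot [ 3.141e+00 -2.000e-03  2.999e+00] F [-6.5  1.9 13.7] open 0.0072 grip 61.3 t 71.7
```

```bash

python3 -m creep '{"offset":[[0,0,0],[0,0,0],[0,0,0],[0,0,0],[0,0,0]],"yaw":[0,0,0,0,0]}' 0.3
python3 -m creep '{"offset":[[0,0,-0.5],[0,0,-1],[0,0,-1],[0,0,-1],[0,0,-1],[0,0,-1],[0,0,-1],[0,0,-1],[0,0,-0.8],[0,0,-0.5]],"yaw":[0,0,0,0,0,0,0,0,0,0]}' 
python3 -m creep '{"offset":[[0,0,0],[0,0,0],[0,0,0],[0,0,0],[0,0,0],[0,0,0],[0,0,0],[0,0,0],[0,0,0],[0,0,0],[0,0,0],[0,0,0]],"yaw":[0.93,0.93,0.93,0.93,0.93,0.93,0.93,0.93,0.93,0.92,0.92,0.92]}' 0.6
python3 -m creep '{"offset":[[0.19,0.91,0],[0.19,0.91,0],[0.19,0.91,0],[0.19,0.91,0],[0.19,0.91,0],[0.19,0.91,0],[0.19,0.91,0],[0.19,0.91,0],[0.19,0.91,0],[0.19,0.91,0],[0,0,0],[0,0,0]],"yaw":[0,0,0,0,0,0,0,0,0,0,0,0]}' 
cat > bar.py <<'E'
from h import *
import sys
for n in("wrist","scene"):
    c=cap(n);W=cloud(c);P=W.reshape(-1,3);P=P[~np.isnan(P[:,0])]
    if n=="wrist": cv2.imwrite("pics/bar.png",c["img"])
    near=(abs(P[:,0]-.643)<.09)&(abs(P[:,1]+.157)<.16)
    for l,a,b in(("plate",.010,.019),("grip",.053,.065)):
        m=near&(P[:,2]>a)&(P[:,2]<b)
        if m.sum()<20: print(n,l,m.sum());continue
        q=P[m][:,:2];q=q[np.hypot(*(q-np.median(q,0)).T)<.13]
        print(n,l,m.sum(),[np.round(v,1) for v in cv2.minAreaRect(q.astype(np.float32)*1000)],np.median(P[m][:,2]).round(4))
E
python3 bar.py; python3 plan.py .643 -.158 .025 95.5
python3 - <<'E'
import sys;sys.argv=["x"]
from h import *
c=cap("scene");W=cloud(c);P=W.reshape(-1,3);C=np.array([.4573,-.2117])
d=P[:,:2]-C;v=d@[.1418,.9899];u=d@[.9899,-.1418]
for k in(-.057,-.019,.019,.057):
    m=(abs(v-k)<.012)&(abs(u)<.05)&(P[:,2]>.07);print(k,m.sum(),np.percentile(P[m][:,2],90).round(4))
E
```

```text
t: 72.2
eef_pos: [0.4665, -0.1552, 0.0702]
tcp_rot: [3.141, -0.0, 2.998]
contact_force: [-0.3, 0.3, 0.1]
opening: 0.0255
grip_force: 0.0
t: 73.2
eef_pos: [0.4672, -0.1555, 0.2487]
tcp_rot: [-3.141, 0.003, 2.998]
contact_force: [-0.2, 0.5, -0.0]
opening: 0.0254
grip_force: 0.0
t: 74.4
eef_pos: [0.4662, -0.1551, 0.2464]
tcp_rot: [-3.141, -0.0, 1.658]
contact_force: [-0.1, -0.2, -0.1]
opening: 0.0512
grip_force: 0.0
t: 75.6
eef_pos: [0.6436, -0.1006, 0.2459]
tcp_rot: [-3.14, -0.0, 1.663]
contact_force: [-0.2, 0.0, -0.6]
opening: 0.0511
grip_force: 0.0
wrist plate 5152 [array([ 638.4, -158.8]), array([ 44. , 199.5]), np.float64(6.0)] 0.0137
wrist grip 909 [array([ 638.2, -158.9]), array([19.7, 50.2]), np.float64(5.2)] 0.0595
scene plate 475 [array([ 643.3, -157.7]), array([ 46.7, 200.9]), np.float64(5.7)] 0.0129
scene grip 88 [array([ 641.3, -157.9]), array([22.8, 51.7]), np.float64(6.0)] 0.0579
cur [-2.84 -0.27 11.06]
tgt [-2.84 -0.29 11.06]
yaw units -0.04 | now [ 0.6432 -0.1009  0.2462] 95.26 rot [-3.14  -0.     1.663] F [ 0.1  0.4 -0. ] open 0.0515 grip 0.0 t 75.7
-0.057 24 0.1019
-0.019 6 0.0949
0.019 126 0.101
0.057 174 0.1027
```

View pics/bar.png

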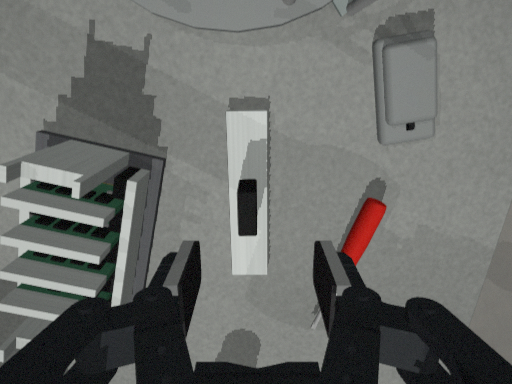

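The view shows four boards in the rack at left, and the bar with its grip block at (247,207) is clear of the driver. Grasp the bar.

```bash

python3 -m creep '{"offset":[[-0.72,-0.13,0],[-0.72,-0.13,0],[-0.71,-0.13,0],[-0.71,-0.12,0],[0,0,0.9],[0,0,0.9],[0,0,0.9],[0,0,0.9],[0,0,0.9],[0,0,0.9]],"yaw":[-0.06,0,0,0,0,0,0,0,0,0]}'
python3 -m creep '{"offset":[[0,0,0.9],[0,0,0.9],[0,0,0.9],[0,0,0.9],[0,0,0.9],[0,0,0.9],[0,0,0.1],[0,0,0],[0,0,0]],"yaw":[0,0,0,0,0,0,0,0,0]}'
python3 plan.py .6383 -.1588 .028 95.7
python3 -m creep '{"offset":[[0,0,0],[0,0,0],[0,0,0],[0,0,0],[0,0,0],[0,0,0],[0,0,0],[0,0,0]],"yaw":[0,0,0,0,0,0,0,0]}' 0 80
python3 plan.py .6383 -.1588 .028 95.7
python3 -m creep '{"offset":[[0,0,-0.5],[0,0,-0.9],[0,0,-0.9],[0,0,-0.9],[0,0,-0.9],[0,0,-0.9],[0,0,-0.9],[0,0,-0.9],[0,0,-0.9],[0,0,-0.9],[0,0,0],[0,0,0]],"yaw":[0,0,0,0,0,0,0,0,0,0,0,0]}'
python3 - <<'E'
from h import *
c=cap("wrist");W=cloud(c);cv2.imwrite("pics/barh.png",c["img"]);P=W.reshape(-1,3)
s=ctrl.get_state();p=np.array(s["eef_pos"]);y=s["tcp_rot"][2];X=np.array([np.cos(y),np.sin(y)]);Y=np.array([np.sin(y),-np.cos(y)])
T=np.c_[(P[:,:2]-p[:2])@X,(P[:,:2]-p[:2])@Y,P[:,2]-p[2]]
m=(abs(T[:,2]+.014)<.012)&(abs(T[:,0])<.13)&(abs(T[:,1])<.03)&(T[:,0]>.03);print(m.sum(),"x",np.percentile(T[m,0],[2,98]).round(4),"y",np.percentile(T[m,1],[2,98]).round(4),"z",np.median(T[m,2]).round(4),"minrect",cv2.minAreaRect(T[m][:,:2].astype(np.float32)*1000))
E
python3 plan.py .4573 -.2117 .2 81.85
```

```text
t: 76.75
eef_pos: [0.6396, -0.16, 0.1378]
tcp_rot: [3.141, 0.0, 1.669]
contact_force: [-0.4, 0.4, -0.8]
opening: 0.0511
grip_force: 0.0
t: 77.65
eef_pos: [0.6405, -0.1588, 0.0292]
tcp_rot: [3.14, 0.001, 1.67]
contact_force: [-0.2, -0.6, 0.8]
opening: 0.0512
grip_force: 0.0
cur [ 0.01 -0.11  0.06]
tgt [ 0.01 -0.11  0.06]
yaw units -0.0 | now [ 0.6405 -0.1588  0.0292] 95.69 rot [3.14e+00 1.00e-03 1.67e+00] F [-0.2 -0.6  0.8] open 0.0512 grip 0.0 t 77.7
t: 78.45
eef_pos: [0.6407, -0.1589, 0.0297]
tcp_rot: [3.14, 0.001, 1.67]
contact_force: [-2.4, 0.4, 6.5]
opening: 0.0189
grip_force: 79.2
cur [ 0.02 -0.12  0.09]
tgt [ 0.02 -0.12  0.09]
yaw units -0.0 | now [ 0.6407 -0.1589  0.0297] 95.68 rot [3.14e+00 1.00e-03 1.67e+00] F [-2.4  0.4  6.5] open 0.0189 grip 79.2 t 78.5
t: 79.65
eef_pos: [0.64, -0.1587, 0.2018]
tcp_rot: [3.14, 0.001, 1.67]
contact_force: [-0.2, 0.9, -2.0]
opening: 0.0188
grip_force: 78.4
15577 x [0.0317 0.0982] y [-0.0206  0.0214] z -0.0146 minrect ((64.73633575439453, 0.3653430938720703), (44.458683013916016, 69.37631225585938), 89.91336059570312)
cur [-1.75 -9.32  0.02]
tgt [-3.92 -8.63  0.02]
yaw units 2.01 | now [ 0.6392 -0.1585  0.2004] 95.69 rot [-3.141 -0.     1.67 ] F [-0.6  0.1 -2.8] open 0.0188 grip 78.4 t 79.7
```

View pics/barh.png

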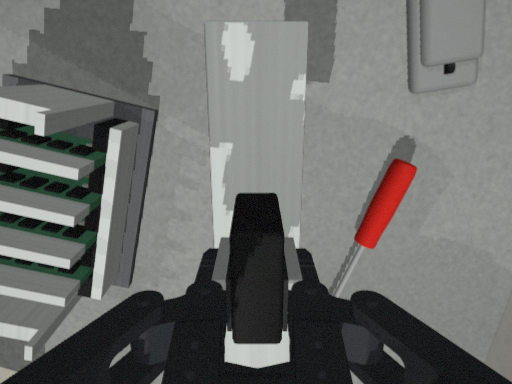

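The bar is held straight and its +x end is 99 mm from the TCP. The rack with four boards is at left.

```bash

python3 -m creep '{"offset":[[0,0,0],[0,0,0],[0,0,0],[-0.39,-0.86,0],[-0.39,-0.86,0],[-0.39,-0.86,0],[-0.39,-0.86,0],[-0.39,-0.86,0],[-0.39,-0.86,0]],"yaw":[0.67,0.67,0.67,0,0,0,0,0,0]}'
python3 -m creep '{"offset":[[-0.39,-0.86,0],[-0.39,-0.86,0],[-0.39,-0.86,0],[-0.39,-0.86,0],[0,0,0],[0,0,0],[0,0,0]],"yaw":[0,0,0,0,0,0,0]}'
python3 plan.py .4573 -.2117 .1346 81.85
python3 - <<'E'
from h import *
c=cap("wrist");W=cloud(c);cv2.imwrite("pics/barp.png",c["img"]);P=W.reshape(-1,3)
s=ctrl.get_state();p=np.array(s["eef_pos"]);y=s["tcp_rot"][2];X=np.array([np.cos(y),np.sin(y)]);Y=np.array([np.sin(y),-np.cos(y)])
T=np.c_[(P[:,:2]-p[:2])@X,(P[:,:2]-p[:2])@Y,P[:,2]]
m=(abs(P[:,2]-.185)<.012)&(T[:,0]>.03)&(T[:,0]<.12)&(abs(T[:,1])<.03);print("bar",cv2.minAreaRect(T[m][:,:2].astype(np.float32)*1000))
m=(P[:,2]>.1)&(P[:,2]<.13)&(T[:,0]>.06)&(T[:,0]<.13)&(abs(T[:,1])<.05);print("post",m.sum(),T[m].min(0).round(4),T[m].max(0).round(4))
m&=P[:,2]>.118;q=T[m];print("prongs",len(q),[(np.percentile(q[(q[:,1]*k>0)],[3,97],axis=0)*1000).round(1).tolist() for k in(-1,1) if (q[:,1]*k>0).sum()>5])
E
```

```text
t: 80.6
eef_pos: [0.529, -0.19, 0.1988]
tcp_rot: [-3.139, -0.001, 1.429]
contact_force: [0.1, -0.1, -1.8]
opening: 0.0187
grip_force: 78.5
t: 81.3
eef_pos: [0.4589, -0.2113, 0.2002]
tcp_rot: [3.141, -0.0, 1.429]
contact_force: [0.4, 0.6, -1.4]
opening: 0.0189
grip_force: 78.7
cur [-0.03 -0.08  3.28]
tgt [-0.03 -0.08  3.28]
yaw units 0.0 | now [ 0.4589 -0.2113  0.2002] 81.87 rot [ 3.141 -0.     1.429] F [ 0.4  0.6 -1.4] open 0.0189 grip 78.7 t 81.3
bar ((64.86213684082031, -0.38634681701660156), (44.234745025634766, 69.79824829101562), 89.888427734375)
post 156 [ 0.085  -0.0343  0.1127] [0.0991 0.0299 0.1257]
prongs 153 [[[85.3, -34.0, 122.3], [98.7, -30.8, 125.1]]]
```

View pics/barp.png

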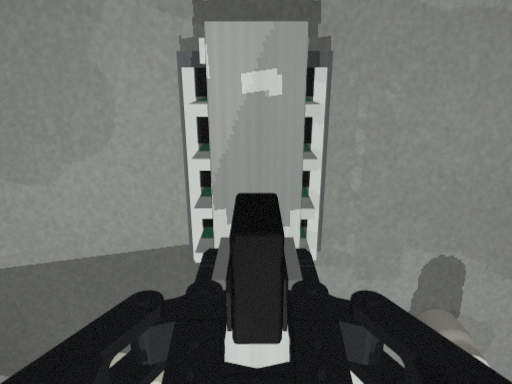

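The bar lies over the rack, parallel with the guides and within 2 mm. Apply the correction and lower it.

```bash

python3 -m creep '{"offset":[[-0.03,-0.07,0.6],[0,0,0.7],[0,0,0.6],[0,0,0.5],[0,0,0.4],[0,0,0.3],[0,0,0],[0,0,0]],"yaw":[0,0,0,0,0,0,0,0]}'
python3 -m creep '{"offset":[[0,0,0.1],[0,0,0.1],[0,0,0]],"yaw":[0,0,0]}'
python3 plan.py .4573 -.2117 .1346 81.85
```

```text
t: 82.15
eef_pos: [0.4571, -0.212, 0.1386]
tcp_rot: [3.141, 0.0, 1.429]
contact_force: [-0.5, 0.6, -2.2]
opening: 0.0188
grip_force: 78.7
t: 82.45
eef_pos: [0.4575, -0.2123, 0.1357]
tcp_rot: [3.14, 0.001, 1.429]
contact_force: [-0.8, 0.2, 4.2]
opening: 0.0189
grip_force: 79.2
cur [ 0.03 -0.02  0.05]
tgt [ 0.03 -0.02  0.05]
yaw units 0.0 | now [ 0.4575 -0.2123  0.1357] 81.87 rot [3.140e+00 1.000e-03 1.429e+00] F [-0.8  0.2  4.2] open 0.0189 grip 79.2 t 82.5
```

```bash

python3 -m creep '{"offset":[[0,0,0.03],[0,0,0],[0,0,0],[0,0,0],[0,0,0],[0,0,0]],"yaw":[0,0,0,0,0,0]}' 0.6
python3 -m creep '{"offset":[[0,0,-0.4],[0,0,-0.8],[0,0,-1],[0,0,-1],[0,0,-1],[0,0,-1],[0,0,-1],[0,0,-1],[0,0,0],[0,0,0]],"yaw":[0,0,0,0,0,0,0,0,0,0]}'
python3 - <<'E'
from h import *
c=cap("wrist");W=cloud(c);P=W.reshape(-1,3);C=np.array([.4573,-.2117]);ry=np.array([.1418,.9899]);rx=np.array([.9899,-.1418])
for n in("wrist","scene"):
    if n=="scene": c=cap(n);W=cloud(c);P=W.reshape(-1,3);cv2.imwrite("pics/fin.png",cv2.resize(c["img"][80:300,100:400],(750,550)))
    d=P[:,:2]-C;T=np.c_[d@rx,d@ry,P[:,2]]
    for l,a,b in(("plate",.116,.1225),("block",.158,.172)):
        m=(T[:,2]>a)&(T[:,2]<b)&(abs(T[:,0])<(.024))&(abs(T[:,1])<.12)
        if m.sum()>20: print(n,l,m.sum(),cv2.minAreaRect(T[m][:,:2].astype(np.float32)*1000),np.median(T[m,2]).round(4))
E
```

```text
t: 83.05
eef_pos: [0.4569, -0.2119, 0.1338]
tcp_rot: [-3.142, -0.0, 1.429]
contact_force: [0.1, -0.4, 0.3]
opening: 0.0513
grip_force: 0.0
t: 84.05
eef_pos: [0.457, -0.212, 0.2782]
tcp_rot: [3.141, 0.0, 1.429]
contact_force: [-1.6, -0.1, -0.2]
opening: 0.0513
grip_force: 0.0
wrist plate 8879 ((0.23984146118164062, -1.0088958740234375), (44.11214065551758, 199.94139099121094), 0.14835695922374725) 0.1198
wrist block 1604 ((0.15403175354003906, -0.22366905212402344), (49.71029281616211, 19.964984893798828), 89.57735443115234) 0.1656
scene plate 382 ((0.41393089294433594, 1.9512710571289062), (47.19660568237305, 201.21034240722656), 0.2234836220741272) 0.1184
scene block 82 ((3.4680938720703125, 1.4957122802734375), (49.50251007080078, 21.23771858215332), 87.71004486083984) 0.1637
```

View pics/fin.png

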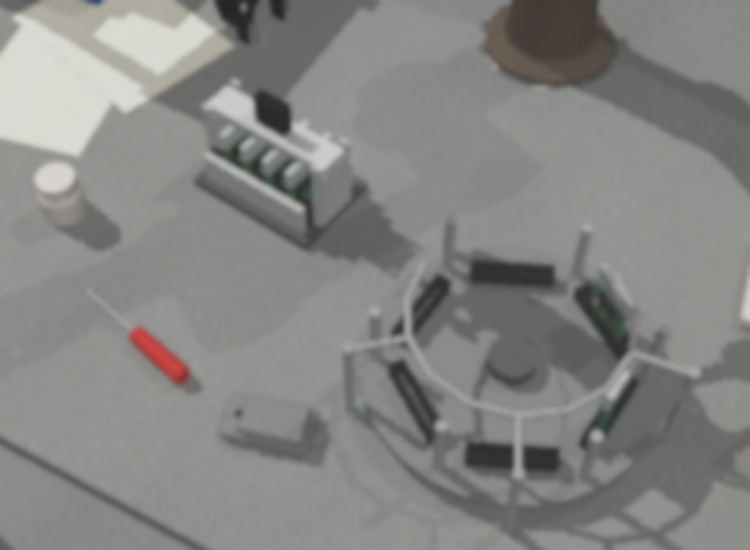

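The bar is in both forks at (275,120), with its plate top at 120 mm and centred within 1 mm. The four boards are beneath it, both half boards stand in the carousel, and the bystanders are untouched.

```bash
python3 -c "
from cell import order
print(order.close_job())"
```

```text
the job is handed in; nothing more can be done
None
```

The job is handed in (no verdict came back): all four full-width boards are home in the rack, the retaining bar lies in both forks centred to about 1 mm, both half-width boards still stand in the carousel, and the mouse, jar and screwdriver were left alone; the last move ended at about 84 s of the 210 s allowed.

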